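Load the watch inspection slide

TASK

Get the inspection slide ready for the next watches: draw the carriage fully back out of its detent, put the plain brass setting discs left in its pockets back in the stand, one to a well, pull the pencil torch out of its spring clips and lay it in the two saddles beside the slide with its lens end towards the camera, and lay every watch dial up and flat in a pocket of its own on the drawn-back carriage. Then push the carriage fully home until its spring detent clicks, with everything still in place, and leave the other things on the bench where they stand.

Things in the scene. Friction and masses are not known exactly. Their poses are not given: they have to be found in the camera images.
- station: Fixed inspection slide: aluminium base 12 mm high, 100 mm wide (x), y from -150 to +205 mm. Origin under the base; +y is the way the carriage is pushed home. At the +y end a black camera head (50 x 50 mm, y 153 to 203, top 65 mm above the table) faces the carriage. The detent's spring plunger (24 mm high) stands at the -x side.
- carriage (a joint): Slide of the steel carriage along the station's +y, m: 0 drawn back, 0.080 fully home. Starts home in the detent. It moves at about 1.5 N and stays where left; between about 0.069 and 0.080 the detent acts, 6 to 10 N either way: pushed past its top at 0.075 the carriage snaps on to 0.080 (end stop) and stays.
- tab (a point): Centre of the near (-y) face of the upright push tab at the carriage's -y end: a steel plate 50 mm wide (x), 10 mm thick (y), from 14 to 60 mm above the table; this point is 42 mm above the table. Push here along +y; to draw back, pinch the plate from above across its thickness. The walls of pocket1 begin just behind it.
- pocket1 (a point): Centre of the floor of one of the four rectangular pockets in a row on the carriage (each 58 mm along x by 46 mm along y, walls 5 mm high and 4 mm thick, pitch 50 mm along y, cork floor 20 mm above the table). z up, y is the push direction. It moves with the carriage.
- pocket2 (a point): Centre of the floor of one of the four rectangular pockets in a row on the carriage (each 58 mm along x by 46 mm along y, walls 5 mm high and 4 mm thick, pitch 50 mm along y, cork floor 20 mm above the table). z up, y is the push direction. It moves with the carriage.
- pocket3 (a point): Centre of the floor of one of the four rectangular pockets in a row on the carriage (each 58 mm along x by 46 mm along y, walls 5 mm high and 4 mm thick, pitch 50 mm along y, cork floor 20 mm above the table). z up, y is the push direction. It moves with the carriage.
- pocket4 (a point): Centre of the floor of one of the four rectangular pockets in a row on the carriage (each 58 mm along x by 46 mm along y, walls 5 mm high and 4 mm thick, pitch 50 mm along y, cork floor 20 mm above the table). z up, y is the push direction. It moves with the carriage.
- cradle (a point): Middle of the torch cradle, on the saddle floor 26 mm above the table, halfway between two black U-saddles 36 mm either way along y (each 12 mm long, inner width 22 mm, walls 4 mm thick, 16 mm high). Between them is only the base, 12 mm above the table. The torch lies along y, lens end to +y. It is 78 mm beside the carriage's centre line (station +x).
- well1 (a point): Centre of the floor of one of the two wells of the fixed dark wooden stand (58 x 110 mm, 11 mm high, wells side by side along y), 4 mm above the table; the well is 50 mm (x) by 49 mm (y), 7 mm deep.
- well2 (a point): Centre of the floor of one of the two wells of the fixed dark wooden stand (58 x 110 mm, 11 mm high, wells side by side along y), 4 mm above the table; the well is 50 mm (x) by 49 mm (y), 7 mm deep.
- disc1: One of one or two plain brass setting discs, 38 mm across, 14 mm thick, 90 g, no lugs or crown. Starts flat in a pocket of the carriage. Origin: centre of the underside, z up.
- disc2: One of one or two plain brass setting discs, 38 mm across, 14 mm thick, 90 g, no lugs or crown. Starts flat in a pocket of the carriage. Origin: centre of the underside, z up.
- torch: Pencil torch, plain aluminium, 60 g: barrel 14 mm in diameter, y -70 to +62 mm, head 18 mm, y 62 to 85. Origin on the axis, y to the lens. Starts level, axis 35 mm up, in two steel C-clips open to the top (36 mm either side of the middle, 60 mm free between, tops 43 mm up) on a fixed wooden base 46 x 110 x 10 mm; pulled up, they resist with about 10 N, then snap open within 10 mm.
- torch_lens (a point): The lens end of the torch, on its axis, 85 mm from the torch's origin.
- watch1: One of three or four steel watch heads without strap: round case 40 mm across, 14 mm thick; lugs along its own y (50 mm over their ends, 22 mm wide, only the lowest 6 mm of the height); crown 3 mm proud at +x, 8.5 mm up. Origin: centre of the underside, z to the dial (lies dial up). 80 g. Grip the round flank above the lugs, away from the crown.
- watch2: One of three or four steel watch heads without strap: round case 40 mm across, 14 mm thick; lugs along its own y (50 mm over their ends, 22 mm wide, only the lowest 6 mm of the height); crown 3 mm proud at +x, 8.5 mm up. Origin: centre of the underside, z to the dial (lies dial up). 80 g. Grip the round flank above the lugs, away from the crown.
- watch3: One of three or four steel watch heads without strap: round case 40 mm across, 14 mm thick; lugs along its own y (50 mm over their ends, 22 mm wide, only the lowest 6 mm of the height); crown 3 mm proud at +x, 8.5 mm up. Origin: centre of the underside, z to the dial (lies dial up). 80 g. Grip the round flank above the lugs, away from the crown.
- watch4: One of three or four steel watch heads without strap: round case 40 mm across, 14 mm thick; lugs along its own y (50 mm over their ends, 22 mm wide, only the lowest 6 mm of the height); crown 3 mm proud at +x, 8.5 mm up. Origin: centre of the underside, z to the dial (lies dial up). 80 g. Grip the round flank above the lugs, away from the crown.
- loupe: Bystander: black eye loupe, cone 38 mm wide, 36 mm high. Origin under its centre.
- blower: Bystander: pear-shaped rubber dust blower, 54 mm wide, 66 mm high. Origin under its centre.
- tin: Bystander: small round aluminium tin, 36 mm wide, 18 mm high. Origin under its centre.
- dish: Bystander: open green glass dish, 72 mm wide, 35 mm high. Origin under its centre.
- driver: Bystander: thin steel screwdriver lying along its x, about 108 mm long, 11 mm high. Origin under its middle.
- tweezers: Bystander: steel tweezers lying along their x, 110 mm long, 5 mm high. Origin under the middle.
Not all that is in view belongs to the job. Leave any purple look-alike of the disc2 alone.

How it is judged:
On the way, in this order (a step that is already met when the one before it is completed fails the run):
1. the carriage is drawn fully back (value of joint carriage below 0.02 m), for 0.2 s.
2. with the carriage still drawn back, the discs are in their stand, the torch lies in its saddles and every watch is in a pocket (((horizontal distance between watch1 and pocket1 below 0.008 m and z of watch1 in the frame of pocket1 below 0.003 m) or (horizontal distance between watch1 and pocket2 below 0.008 m and z of watch1 in the frame of pocket2 below 0.003 m) or (horizontal distance between watch1 and pocket3 below 0.008 m and z of watch1 in the frame of pocket3 below 0.003 m) or (horizontal distance between watch1 and pocket4 below 0.008 m and z of watch1 in the frame of pocket4 below 0.003 m)) and angle between each of watch1, watch2, watch3, watch4's own z axis and vertical below 0.1 rad and ((horizontal distance between watch2 and pocket1 below 0.008 m and z of watch2 in the frame of pocket1 below 0.003 m) or (horizontal distance between watch2 and pocket2 below 0.008 m and z of watch2 in the frame of pocket2 below 0.003 m) or (horizontal distance between watch2 and pocket3 below 0.008 m and z of watch2 in the frame of pocket3 below 0.003 m) or (horizontal distance between watch2 and pocket4 below 0.008 m and z of watch2 in the frame of pocket4 below 0.003 m)) and ((horizontal distance between watch3 and pocket1 below 0.008 m and z of watch3 in the frame of pocket1 below 0.003 m) or (horizontal distance between watch3 and pocket2 below 0.008 m and z of watch3 in the frame of pocket2 below 0.003 m) or (horizontal distance between watch3 and pocket3 below 0.008 m and z of watch3 in the frame of pocket3 below 0.003 m) or (horizontal distance between watch3 and pocket4 below 0.008 m and z of watch3 in the frame of pocket4 below 0.003 m)) and ((horizontal distance between watch4 and pocket1 below 0.008 m and z of watch4 in the frame of pocket1 below 0.003 m) or (horizontal distance between watch4 and pocket2 below 0.008 m and z of watch4 in the frame of pocket2 below 0.003 m) or (horizontal distance between watch4 and pocket3 below 0.008 m and z of watch4 in the frame of pocket3 below 0.003 m) or (horizontal distance between watch4 and pocket4 below 0.008 m and z of watch4 in the frame of pocket4 below 0.003 m)) and x of torch in the frame of cradle between -0.007 and 0.007 m and y of torch in the frame of cradle between -0.018 and 0.018 m and z of torch in the frame of cradle below 0.012 m and angle between the y axis of torch and the y axis of cradle, either way round below 0.2 rad and y of torch_lens in the frame of cradle above 0.03 m and ((horizontal distance between disc1 and well1 below 0.01 m and z of disc1 in the frame of well1 below 0.003 m) or (horizontal distance between disc1 and well2 below 0.01 m and z of disc1 in the frame of well2 below 0.003 m)) and ((horizontal distance between disc2 and well1 below 0.01 m and z of disc2 in the frame of well1 below 0.003 m) or (horizontal distance between disc2 and well2 below 0.01 m and z of disc2 in the frame of well2 below 0.003 m)) and value of joint carriage below 0.06 m), for 0.2 s.
3. the carriage is pushed home into its detent (value of joint carriage above 0.0775 m), for 0.2 s.
At the end, for the whole second after the job is handed in: Carriage home (joint > 0.0775); each watch dial up in a pocket (8 mm of centre, < 3 mm up, tilt < 0.1 rad); each disc in a well (10 mm of centre, < 3 mm up); torch down in both saddles (7 mm sideways, 18 mm lengthways, axis < 12 mm up, 0.2 rad), lens to +y; all at rest (((horizontal distance between watch1 and pocket1 below 0.008 m and z of watch1 in the frame of pocket1 below 0.003 m) or (horizontal distance between watch1 and pocket2 below 0.008 m and z of watch1 in the frame of pocket2 below 0.003 m) or (horizontal distance between watch1 and pocket3 below 0.008 m and z of watch1 in the frame of pocket3 below 0.003 m) or (horizontal distance between watch1 and pocket4 below 0.008 m and z of watch1 in the frame of pocket4 below 0.003 m)) and angle between each of watch1, watch2, watch3, watch4's own z axis and vertical below 0.1 rad and ((horizontal distance between watch2 and pocket1 below 0.008 m and z of watch2 in the frame of pocket1 below 0.003 m) or (horizontal distance between watch2 and pocket2 below 0.008 m and z of watch2 in the frame of pocket2 below 0.003 m) or (horizontal distance between watch2 and pocket3 below 0.008 m and z of watch2 in the frame of pocket3 below 0.003 m) or (horizontal distance between watch2 and pocket4 below 0.008 m and z of watch2 in the frame of pocket4 below 0.003 m)) and ((horizontal distance between watch3 and pocket1 below 0.008 m and z of watch3 in the frame of pocket1 below 0.003 m) or (horizontal distance between watch3 and pocket2 below 0.008 m and z of watch3 in the frame of pocket2 below 0.003 m) or (horizontal distance between watch3 and pocket3 below 0.008 m and z of watch3 in the frame of pocket3 below 0.003 m) or (horizontal distance between watch3 and pocket4 below 0.008 m and z of watch3 in the frame of pocket4 below 0.003 m)) and ((horizontal distance between watch4 and pocket1 below 0.008 m and z of watch4 in the frame of pocket1 below 0.003 m) or (horizontal distance between watch4 and pocket2 below 0.008 m and z of watch4 in the frame of pocket2 below 0.003 m) or (horizontal distance between watch4 and pocket3 below 0.008 m and z of watch4 in the frame of pocket3 below 0.003 m) or (horizontal distance between watch4 and pocket4 below 0.008 m and z of watch4 in the frame of pocket4 below 0.003 m)) and x of torch in the frame of cradle between -0.007 and 0.007 m and y of torch in the frame of cradle between -0.018 and 0.018 m and z of torch in the frame of cradle below 0.012 m and angle between the y axis of torch and the y axis of cradle, either way round below 0.2 rad and y of torch_lens in the frame of cradle above 0.03 m and ((horizontal distance between disc1 and well1 below 0.01 m and z of disc1 in the frame of well1 below 0.003 m) or (horizontal distance between disc1 and well2 below 0.01 m and z of disc1 in the frame of well2 below 0.003 m)) and ((horizontal distance between disc2 and well1 below 0.01 m and z of disc2 in the frame of well1 below 0.003 m) or (horizontal distance between disc2 and well2 below 0.01 m and z of disc2 in the frame of well2 below 0.003 m)) and linear speed of each of watch1, watch2, watch3, watch4, torch, disc1, disc2 below 0.02 m/s and value of joint carriage above 0.0775 m); the robot touches nothing.
It fails at once if a bystander (loupe, blower, tin, dish, screwdriver, tweezers) is knocked over or shifted by more than 6 cm (distance of any of loupe, blower, tin, dish, driver, tweezers from where it was at the start of the episode above 0.06 m or angle between any of loupe, blower, tin, dish's own z axis and vertical above 0.7 rad).
Of disc1, disc2 only 1 to 2 are there at a start; the rules pass over those that are not, and their reading is None.
Of watch1, watch2, watch3, watch4 only 3 to 4 are there at a start; the rules pass over those that are not, and their reading is None.
At some moment in a run one of watch1, watch2, watch3, watch4 may be knocked a few centimetres aside while the robot is not near it.
Once in a run the grip may slacken for a moment while it holds something.
It also fails if it takes over 200 s, if anything falls off the work surface, if the arm or the gripper's body presses on something with over 40 N, if the wrist force passes 120 N, or if a joint passes its speed limit or range.

ROBOT

A 7-joint arm with a two-finger parallel gripper is mounted at the origin on the work surface. World frame = base frame: x ahead of the robot, y to its left, z up, the work surface at z = 0. Lengths are in m, angles in rad, forces in N, time in s.
With the tool pointing down it reaches from about 0.4 to 0.9 m from the base axis. Payload 5.5 kg.
Tool frame: the origin (TCP) lies midway between the tips of the shut fingers; the grasp point (between the pads) lies 19 mm behind it; z points along the fingers, y is the direction in which the jaws open and shut (so a half turn about z gives the same grasp; the last joint's range is limited). The gripper opens to 85 mm and grips with 20 to 120 N. Pads are 22 mm wide; open, the fingers measure 114 mm over their backs; the gripper's body (76 mm by 85 mm) begins 54 mm behind the grasp point. The pads swing forward as they close: fully open they stand 13 mm farther back than shut.
Start: joints at [-1.046, 0.501, -0.427, 1.55, 0.221, 1.138, -0.21], TCP at [0.168, 0.628, 0.231] pointing down, gripper open.
Joint ranges: [-2.88, 2.88], [-0.31, 2.03], [-1.54, 1.56], [0.2, 2.42], [-1.41, 4.55], [0.19, 2.02], [-2.57, 2.57]. Speed limits (rad/s): [2.57, 2.57, 3.14, 3.14, 3.14, 3.14, 3.14].

INTERFACE

Orientations are given as a 3x3 rotation matrix whose columns are the frame's x, y, z axes.
In Python, from station import telemetry, optics, sign_off gives the robot as it stands.
- The arm moves only by the tool drive_tool, never from a script. Its argument "rows" is a list of rows, each a list of 7 numbers: the shift along the tool's x, y, z in m, then the turn, a rotation vector about the tool's x, y, z in degrees, then the opening, from -1 (shut) to 1 (fully open). A call has exactly 5 rows; each row shifts and turns the commanded pose from where the row before left it, along the tool's axes as they then stand; what a row does not reach is not made up. A row lasts 1/8 s, in which the tool goes at most 62.5 mm and 10.7 degrees, less where a joint would pass 70% of its speed; a pose out of reach is approached as far as the arm can. A call with a gripper value outside its range is refused whole. The fingers move at their own pace and stop on an object; "force" is the grip in N (left out, the last holds). Time passes only in rows, so rows that do not move let the fingers close, or fill a call up. It gives the time, the measured TCP pose, the force and the opening at its end, in the units of the state.
- telemetry.read_state(): the state, without advancing time (a new reading comes with each control period).
- optics.camera(name): name is "scene" or "top" or "wrist"; returns (picture, depth): 420x560x3 uint8, blue, green, red; 420x560 float32, m along the optical axis (not along the pixel's ray), 0 where there is no reading.
- optics.get_calibration(name): a dict with "K" (3x3 intrinsics, pixels), "rvec" (rotation vector, rad) and "tvec" (3), from world to camera coordinates, as OpenCV has them. Camera axes: x right, y down, z forward; pixel columns grow to the right and rows downward; lengths in m; the calibration is good to about 2 mm. A picture is of the moment at which its call begins: read the wrist's pose just before it. get_calibration takes no time and is no camera call; for the wrist camera it gives the pose at the moment of the call.
- sign_off(): hands the job in, once; it reports no verdict.
The state is a dict: "t": time; "joint_positions": joint angles; "qd": joint speeds; "effort": joint torques, N m; "ee_pos": TCP position; "ee_rot": TCP orientation; "contact_force": force on the tool from outside, world axes, zero at the start; "wrist_torque": the same for the moment, N m; "width": finger opening in m.
Only numpy, scipy, OpenCV 4.12 (cv2) and the standard library are available. Lean on these libraries where they do the work, as an engineer would, in place of code of your own. Each camera call takes 0.05 s, during which the arm holds its last target. There are 200 camera calls.

## Working session

There is one attempt and no reset: what is moved stays moved. The work goes in short steps, Python scripts to look and compute and a tool call to move; the robot and the scene stay as the last step left them, time stands still between calls to the robot, and variables do not carry over. Pictures are saved under pics/ and viewed, about 12 in all and at most 16, crops included, and the job is handed in when it is done.

Besides the shell and the picture viewer there is one more tool, called after "Emit:" as name(argument=value, ...) on one line, values as JSON. drive_tool: Moves the arm, as the interface text tells. Its arguments: {"type":"object","properties":{"rows":{"type":"array","items":{"type":"array","items":{"type":"number"}}},"force":{"type":"number"}},"required":["rows"]}

```bash
ls; mkdir -p pics; cat > h.py <<'E'
import numpy as np, cv2
from station import telemetry, optics, sign_off
def grab(n):
    c=optics.get_calibration(n); im,d=optics.camera(n); 
    R=cv2.Rodrigues(np.array(c["rvec"],float))[0]; return im,d,np.array(c["K"]),R,np.array(c["tvec"],float).ravel()
def ray(u,v,z,K,R,t):
    d=R.T@np.linalg.inv(K)@np.array([u,v,1.]); o=-R.T@t
    return o+d*(z-o[2])/d[2]
def cloud(d,K,R,t):
    v,u=np.indices(d.shape); p=np.stack([(u-K[0,2])/K[0,0]*d,(v-K[1,2])/K[1,1]*d,d],-1)
    return (p-t)@R
def proj(p,K,R,t):
    q=K@(R@np.asarray(p,float)+t); return q[:2]/q[2]
E
python3 - <<'E'
from h import *
s=telemetry.read_state(); print({k:np.round(v,3) for k,v in s.items()})
for n in("top","scene"):
    im,d,K,R,t=grab(n); cv2.imwrite(f"pics/{n}0.png",im); np.savez(f"{n}0.npz",im=im,d=d,K=K,R=R,t=t); print(n,K[0,0],-R.T@t,R[2])
    print(ray(280,210,0,K,R,t),ray(0,0,0,K,R,t),ray(560,420,0,K,R,t))
E
```

```text
pics
{'t': np.float64(0.0), 'joint_positions': array([-1.046,  0.502, -0.427,  1.551,  0.221,  1.138, -0.21 ]), 'qd': array([-0.001,  0.   ,  0.001, -0.   ,  0.002,  0.001,  0.   ]), 'effort': array([-0.0000e+00, -5.6951e+01, -5.8160e+00, -2.8094e+01,  1.1000e-02,
        1.2000e-02,  0.0000e+00]), 'ee_pos': array([0.168, 0.627, 0.23 ]), 'ee_rot': array([[-0.966,  0.259, -0.001],
       [ 0.259,  0.966, -0.002],
       [ 0.   , -0.002, -1.   ]]), 'contact_force': array([-0.131, -0.703, -0.665]), 'wrist_torque': array([-0.023,  0.046, -0.041]), 'width': np.float64(0.085)}
top 389.00432483725615 [0.38310667 0.04698622 1.14013255] [ 0.17435873 -0.02327043 -0.98440719]
[0.59355637 0.01261744 0.        ] [1.2755352  0.92071063 0.        ] [ 0.00997194 -0.76445809  0.        ]
scene 508.2315939082436 [ 1.25006033 -0.48578071  0.9410075 ] [-0.53468299  0.42968867 -0.72765497]
[5.65693970e-01 7.18969117e-02 1.11022302e-16] [-1.07336779 -0.09634426  0.        ] [1.29533965 0.14679125 0.        ]
```

View pics/top0.png

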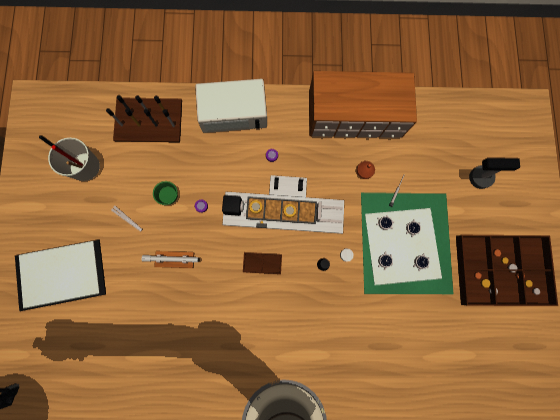

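View pics/scene0.png

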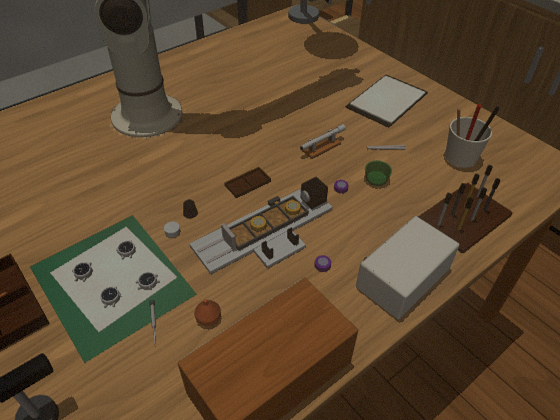

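```bash
cat > a.py <<'E'
from h import *
z=np.load("top0.npz"); im,d,K,R,t=[z[k] for k in("im","d","K","R","t")]
P=cloud(d,K,R,t)
cv2.imwrite("pics/crop1.png",cv2.resize(im[165:305,100:470],None,fx=2.15,fy=2.15,interpolation=cv2.INTER_CUBIC))
def comp(m,lab,lo=15):
    n,l,st,c=cv2.connectedComponentsWithStats(m.astype(np.uint8))
    for i in range(1,n):
        if st[i,4]>=lo:
            q=P[l==i]; print(lab,"px",c[i].round(1),st[i,4],"world",np.median(q,0).round(4),"min",q.min(0).round(3),"max",q.max(0).round(3))
roi=np.zeros(d.shape,bool); roi[140:300,100:460]=1
print("table z",np.median(P[...,2][280:300,100:300]))
comp(roi&(P[...,2]>0.027)&(P[...,2]<.3),"high")
hsv=cv2.cvtColor(im,cv2.COLOR_BGR2HSV)
brass=roi&(hsv[...,0]>18)&(hsv[...,0]<32)&(hsv[...,1]>80)&(hsv[...,2]>140); 
brass[:, :240]=0; brass[:,330:]=0; brass[225:]=0; brass[:195]=0
comp(brass,"brass",8)
comp(roi&(hsv[...,0]>125)&(hsv[...,0]<160)&(hsv[...,1]>100),"purple",8)
E
python3 a.py
```

```text
table z 0.0004920636841938983
high px [365.8 168.6] 228 world [ 0.7114 -0.2373  0.0408] min [ 0.69  -0.266  0.027] max [ 0.74  -0.215  0.072]
high px [276.3 178.7] 15 world [0.681  0.0256 0.0336] min [0.672 0.02  0.027] max [0.685 0.031 0.044]
high px [300.5 184.6] 31 world [ 0.6633 -0.0468  0.0341] min [ 0.65  -0.051  0.027] max [ 0.679 -0.039  0.046]
high px [163.5 191.7] 152 world [0.6402 0.3539 0.0344] min [0.601 0.312 0.027] max [0.67  0.382 0.041]
high px [232.1 204.5] 380 world [0.5965 0.1495 0.0647] min [0.574 0.12  0.029] max [0.624 0.178 0.071]
high px [255.3 206.1] 135 world [0.5979 0.0859 0.0344] min [0.58  0.069 0.028] max [0.616 0.104 0.04 ]
high px [318.4 210.9] 87 world [ 0.5816 -0.0939  0.0581] min [ 0.559 -0.102  0.028] max [ 0.609 -0.088  0.065]
high px [289.4 210. ] 133 world [ 0.5874 -0.0125  0.0347] min [ 0.569 -0.03   0.028] max [0.606 0.005 0.041]
high px [169.5 258.2] 320 world [0.4465 0.3235 0.0413] min [0.436 0.241 0.031] max [0.458 0.399 0.048]
high px [324.3 263.3] 83 world [ 0.4355 -0.1115  0.0364] min [ 0.422 -0.126  0.027] max [ 0.447 -0.098  0.042]
brass px [255.5 206.1] 71 world [0.5982 0.0834 0.0346] min [0.383 0.047 0.029] max [0.616 0.101 1.14 ]
brass px [289.4 210.4] 77 world [ 0.585  -0.0124  0.0348] min [ 0.569 -0.03   0.03 ] max [0.606 0.002 0.039]
purple px [271.5 155.2] 75 world [0.7567 0.0407 0.014 ] min [0.383 0.023 0.002] max [0.78  0.056 1.14 ]
purple px [201.1 205.8] 76 world [0.6009 0.2437 0.0143] min [0.586 0.228 0.002] max [0.619 0.264 0.02 ]
```

View pics/crop1.png

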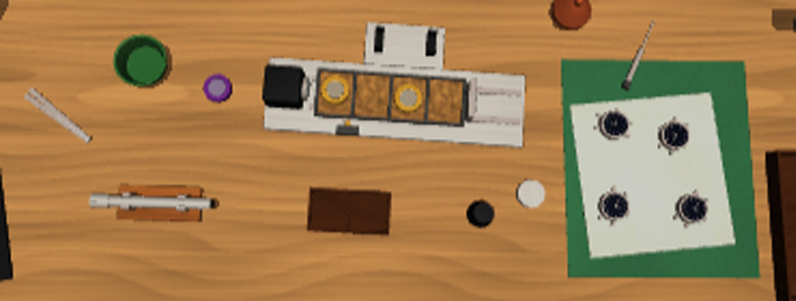

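The top image shows brass discs at (256,206) and (290,210) in pockets, purple look-alikes at (272,155) and (201,206), and watches at (386,222), (413,228), (386,261) and (422,261). The torch is at (171,259), its thick end on the left. The stand is at (262,263) and the tab at about (318,211). I choose the two brass ones in the pockets, and will check them with a close wrist view over the station.

```bash
cat > plan.py <<'E'
import sys
from h import *
from scipy.spatial.transform import Rotation as Ro
# plan.py  "x y z phi" ... : phi = world angle (deg) of tool y; tool down. prints rows in calls of 5
s=telemetry.read_state(); p=np.array(s["ee_pos"]); R0=np.array(s["ee_rot"])
print("t",round(s["t"],2),"at",p.round(4),"phi",np.degrees(np.arctan2(R0[1,1],R0[0,1])).round(1),"w",round(s["width"],4),"F",np.round(s["contact_force"],1))
step=float([a for a in sys.argv if a.startswith("-s")][0][2:])/1000 if any(a.startswith("-s") for a in sys.argv) else .06
out=[]
for a in [a for a in sys.argv[1:] if not a.startswith("-s")]:
    x,y,z,ph=map(float,a.split()); ph=np.radians(ph)
    Y=np.array([np.cos(ph),np.sin(ph),0]);Z=np.array([0,0,-1.]);G=np.c_[np.cross(Y,Z),Y,Z]
    rv=Ro.from_matrix(R0.T@G).as_rotvec(); D=np.array([x,y,z])-p
    n=max(1,int(np.ceil(np.linalg.norm(D)/step)),int(np.ceil(np.degrees(np.linalg.norm(rv))/10)))
    for i in range(n):
        Ri=R0@Ro.from_rotvec(rv*i/n).as_matrix()
        out.append(list((Ri.T@D/n).round(4))+list(np.degrees(rv/n).round(1)))
    out.append("--"); p=np.array([x,y,z]);R0=G
for o in out: print(o if isinstance(o,str) else "["+", ".join("%g"%(v+0) for v in o)+"]")
E
python3 plan.py "0.168 0.628 0.33 75" "0.56 0.0 0.33 84"
```

```text
t 0.1 at [0.1681 0.6272 0.2303] phi 75.0 w 0.0854 F [0.7 0.8 0.9]
[0.0002, 0.0003, -0.0498, -0.1, 0, 0]
[0.0002, 0.0003, -0.0498, -0.1, 0, 0]
--
[-0.0416, -0.0389, 0, 0, 0, -0.7]
[-0.0412, -0.0394, 0, 0, 0, -0.7]
[-0.0407, -0.0399, 0, 0, 0, -0.7]
[-0.0402, -0.0403, 0, 0, 0, -0.7]
[-0.0397, -0.0408, 0, 0, 0, -0.7]
[-0.0392, -0.0413, 0, 0, 0, -0.7]
[-0.0387, -0.0418, 0, 0, 0, -0.7]
[-0.0382, -0.0422, 0, 0, 0, -0.7]
[-0.0377, -0.0427, 0, 0, 0, -0.7]
[-0.0372, -0.0431, 0, 0, 0, -0.7]
[-0.0366, -0.0436, 0, 0, 0, -0.7]
[-0.0361, -0.044, 0, 0, 0, -0.7]
[-0.0356, -0.0445, 0, 0, 0, -0.7]
--
```

Emit:
drive_tool(rows=[[0,0,-0.05,0,0,0,1],[0,0,-0.05,0,0,0,1],[-0.0416,-0.0389,0,0,0,-0.7,1],[-0.0412,-0.0394,0,0,0,-0.7,1],[-0.0407,-0.0399,0,0,0,-0.7,1]])

```text
t: 0.72
ee_pos: [0.2594, 0.481, 0.3309]
ee_rot: [[-0.975, 0.223, -0.0], [0.223, 0.975, -0.001], [0.0, -0.001, -1.0]]
contact_force: [0.3, 0.3, -0.3]
width: 0.0854
```

Emit:
drive_tool(rows=[[-0.04,-0.04,0,0,0,-0.7,1],[-0.04,-0.041,0,0,0,-0.7,1],[-0.039,-0.041,0,0,0,-0.7,1],[-0.039,-0.042,0,0,0,-0.7,1],[-0.038,-0.042,0,0,0,-0.7,1]])

```text
t: 1.35
ee_pos: [0.4103, 0.24, 0.3312]
ee_rot: [[-0.987, 0.163, -0.0], [0.163, 0.987, -0.0], [0.0, -0.0, -1.0]]
contact_force: [0.4, -0.2, 0.7]
width: 0.0859
```

Emit:
drive_tool(rows=[[-0.038,-0.043,0,0,0,-0.7,1],[-0.037,-0.043,0,0,0,-0.7,1],[-0.037,-0.044,0,0,0,-0.7,1],[-0.036,-0.044,0,0,0,-0.7,1],[-0.036,-0.044,0,0,0,-0.7,1]])

```text
t: 1.98
ee_pos: [0.5621, -0.0012, 0.331]
ee_rot: [[-0.995, 0.102, -0.0], [0.102, 0.995, 0.0], [0.0, -0.0, -1.0]]
contact_force: [1.4, 0.1, -0.0]
width: 0.0856
```

```bash
python3 - <<'E'
from h import *
s=telemetry.read_state(); print(s["t"],s["ee_pos"].round(4),s["ee_rot"].round(3),s["qd"].round(2))
im,d,K,R,t=grab("wrist"); cv2.imwrite("pics/w1.png",im); np.savez("w1.npz",im=im,d=d,K=K,R=R,t=t)
print(K[0,0],(-R.T@t).round(3),R.round(2)); P=cloud(d,K,R,t); print(P[0,0],P[-1,-1],d.min())
E
```

```text
1.975 [ 0.5621 -0.0012  0.331 ] [[-0.995  0.102 -0.   ]
 [ 0.102  0.995  0.   ]
 [ 0.    -0.    -1.   ]] [ 0.49  0.43  0.28 -0.53 -0.07  0.09  0.89]
317.36338471543644 [0.488 0.006 0.474] [[ 0.1   0.99  0.  ]
 [ 0.95 -0.1   0.29]
 [ 0.29 -0.03 -0.96]]
[ 0.31450281 -0.34232962  0.00038686] [0.5557015  0.05823172 0.42290165] 0.0
```

View pics/w1.png

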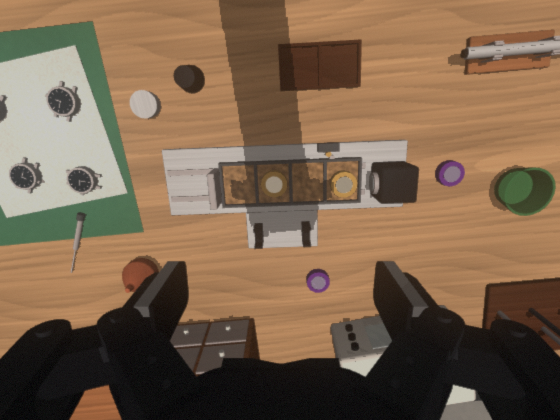

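The wrist view confirms brass discs at (274,184) and (344,184), purple ones at (451,173) and (318,281), the tab at (213,187), saddles at (259,236) and (306,233), stand at (320,65), and torch tail at (466,53).

```bash
cat > m.py <<'E'
from h import *
for f in("w1.npz","top0.npz"):
    z=np.load(f); im,d,K,R,t=[z[k] for k in("im","d","K","R","t")]; P=cloud(d,K,R,t); P[d==0]=9
    print(f)
    def rect(lo,hi,x0,x1,y0,y1,lab,zz=None):
        m=(P[...,2]>lo)&(P[...,2]<hi)&(P[...,0]>x0)&(P[...,0]<x1)&(P[...,1]>y0)&(P[...,1]<y1)
        m=cv2.morphologyEx(m.astype(np.uint8),cv2.MORPH_OPEN,np.ones((2,2)))>0
        q=P[m]
        if len(q)<5: print(lab,"none");return
        r=cv2.minAreaRect(q[:,:2].astype(np.float32)*1000); print(lab,len(q),"c",np.round(r[0],1),"wh",np.round(r[1],1),"a",round(r[2],1),"z",np.median(q[:,2]).round(4))
    rect(.008,.03,.5,.655,-.2,.22,"base")
    rect(.055,.075,.55,.65,.1,.2,"head")
    rect(.05,.07,.54,.62,-.12,-.06,"tab")
    rect(.008,.015,.45-.07,.49,-.05,.13,"stand")
    rect(.028,.05,.62,.7,0.,.05,"saddleA"); rect(.028,.05,.62,.7,-.08,-.03,"saddleB")
    rect(.03,.04,.57,.625,.06,.11,"disc4"); rect(.03,.04,.56,.615,-.035,.01,"disc2")
E
python3 m.py
```

```text
w1.npz
base 13907 c [4681.3 4491.1] wh [12483.4   303.6] a 47.6 z 0.0132
head 1489 c [4772.8 4578.8] wh [12233.6    75.9] a 46.6 z 0.0649
tab 316 c [591.6 -96.5] wh [15.  65.9] a 76.7 z 0.0594
stand 959 c [4675.7 4532.4] wh [12434.7   117.9] a 46.5 z 0.0104
saddleA 97 c [4839.5 4499.3] wh [12258.1    42.2] a 47.1 z 0.0395
saddleB 101 c [674.4 -46.3] wh [13.8 51. ] a 85.9 z 0.0389
disc4 540 c [4799.8 4529.9] wh [12267.4    38.2] a 46.6 z 0.0343
disc2 542 c [4795.5 4480.1] wh [12346.2    40.1] a 46.9 z 0.0341
top0.npz
base 3474 c [4681.1 4487.6] wh [12488.8   296.8] a 47.6 z 0.0145
head 329 c [602.5 147. ] wh [53.3 56.9] a 85.4 z 0.0649
tab 64 c [ 586.4 -102.5] wh [15.4 56.3] a 84.2 z 0.0583
stand 64 c [434.7  61.3] wh [109.9  57.1] a 87.8 z 0.007
saddleA 21 c [671.7  22.2] wh [ 9.3 35.1] a 83.6 z 0.0283
saddleB 22 c [666.6 -49.1] wh [13.3 33.4] a 87.9 z 0.0274
disc4 126 c [4785.7 4540.9] wh [12270.8    37. ] a 46.8 z 0.0343
disc2 127 c [4793.4 4479.1] wh [12350.5    36.2] a 46.9 z 0.0345
```

```bash
python3 plan.py "0.589 -0.098 0.13 84" "0.589 -0.098 0.037 84"
```

```text
t 2.02 at [ 0.5651 -0.0106  0.3306] phi 83.6 w 0.0854 F [ 3.3 -5.6  0.9]
[-0.0082, -0.0208, 0.0503, -0.1, 0, -0.1]
[-0.0082, -0.0209, 0.0503, -0.1, 0, -0.1]
[-0.0082, -0.0209, 0.0502, -0.1, 0, -0.1]
[-0.0082, -0.021, 0.0502, -0.1, 0, -0.1]
--
[0, 0, 0.0465, 0, 0, 0]
[0, 0, 0.0465, 0, 0, 0]
--
```

Emit:
drive_tool(rows=[[-0.008,-0.021,0.05,0,0,-0.1,0.2],[-0.008,-0.021,0.05,0,0,-0.1,0.2],[-0.008,-0.021,0.05,0,0,-0.1,0.2],[-0.008,-0.021,0.05,0,0,0,0.2],[0,0,0,0,0,0,0.2]], force=60)

```text
t: 2.65
ee_pos: [0.5808, -0.0881, 0.1265]
ee_rot: [[-0.995, 0.101, -0.01], [0.101, 0.995, -0.0], [0.01, -0.001, -1.0]]
contact_force: [-1.0, -0.5, 0.4]
width: 0.0515
```

Emit:
drive_tool(rows=[[0,0,0,0,0,0,0.2],[0,0,0,0,0,0,0.2],[0,0,0,0,0,0,0.2],[0,0,0,0,0,0,0.2],[0,0,0,0,0,0,0.2]])

```text
t: 3.28
ee_pos: [0.5852, -0.0862, 0.1318]
ee_rot: [[-0.995, 0.097, 0.001], [0.097, 0.995, 0.0], [-0.001, 0.0, -1.0]]
contact_force: [-0.4, 0.0, 0.1]
width: 0.0515
```

```bash
python3 - <<'E'
from h import *
im,d,K,R,t=grab("wrist"); cv2.imwrite("pics/w2.png",im); np.savez("w2.npz",im=im,d=d,K=K,R=R,t=t)
P=cloud(d,K,R,t); P[d==0]=[0,0,-1]; s=telemetry.read_state();print(s["ee_pos"].round(4))
m=(P[...,2]>.052)&(P[...,2]<.066)&(P[...,0]>.54)&(P[...,0]<.64)&(P[...,1]>-.16)&(P[...,1]<-.06)
q=P[m]; print(len(q),q.min(0),q.max(0),q.mean(0))
E
python3 plan.py "0.587 -0.101 0.13 84" "0.587 -0.101 0.037 84"
```

```text
[ 0.5851 -0.0864  0.1316]
950 [ 0.55734171 -0.10225686  0.05231738] [ 0.6070743  -0.08996259  0.06163838] [ 0.58088885 -0.09578103  0.05952262]
t 3.33 at [ 0.5851 -0.0864  0.1316] phi 84.4 w 0.0511 F [0.1 0.3 0.3]
[-0.0033, -0.0143, 0.0016, 0, 0, 0.4]
--
[0, 0, 0.0465, 0, 0, 0]
[0, 0, 0.0465, 0, 0, 0]
--
```

View pics/w2.png

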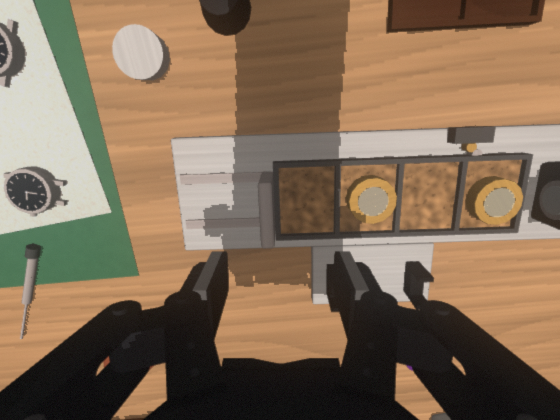

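Settled view: the tab top edge is at (265,210), with its centre at (0.582, -0.096) and top at 0.060. Discs sit at (372,200) and (498,200).

Emit:
drive_tool(rows=[[0.002,-0.01,0,0,0,0.4,0.2],[0,0,0.03,0,0,0,0.2],[0,0,0.03,0,0,0,0.2],[0,0,0.03,0,0,0,0.2],[0,0,0.004,0,0,0,0.2]], force=60)

```text
t: 3.95
ee_pos: [0.5797, -0.0968, 0.0351]
ee_rot: [[-0.994, 0.105, -0.005], [0.105, 0.994, 0.0], [0.005, -0.0, -1.0]]
contact_force: [-0.3, -0.0, 0.3]
width: 0.0513
```

Emit:
drive_tool(rows=[[0,0,0,0,0,0,0.2],[0,0,0,0,0,0,-1],[0,0,0,0,0,0,-1],[0,0,0,0,0,0,-1],[0,0,0,0,0,0,-1]])

```text
t: 4.58
ee_pos: [0.5828, -0.0966, 0.0385]
ee_rot: [[-0.995, 0.103, 0.002], [0.103, 0.995, -0.001], [-0.002, -0.001, -1.0]]
contact_force: [-0.3, -1.2, 6.9]
width: 0.009
```

```bash
python3 plan.py -s15 "0.5735 -0.18 0.037 84"
```

```text
t 4.58 at [ 0.5828 -0.0966  0.0385] phi 84.1 w 0.009 F [-0.3 -1.2  6.9]
[0.0001, -0.014, 0.0003, 0, 0, 0]
[0.0001, -0.014, 0.0003, 0, 0, 0]
[0.0001, -0.014, 0.0003, 0, 0, 0]
[0.0001, -0.014, 0.0003, 0, 0, 0]
[0.0001, -0.014, 0.0003, 0, 0, 0]
[0.0001, -0.014, 0.0003, 0, 0, 0]
--
```

Emit:
drive_tool(rows=[[0,-0.008,0,0,0,0,-1],[0,-0.01,0,0,0,0,-1],[0,-0.01,0,0,0,0,-1],[0,-0.01,0,0,0,0,-1],[0,-0.01,0,0,0,0,-1]])

```text
t: 5.2
ee_pos: [0.5797, -0.1446, 0.0385]
ee_rot: [[-0.995, 0.103, 0.005], [0.103, 0.995, -0.001], [-0.005, -0.0, -1.0]]
contact_force: [6.9, 1.1, 4.2]
width: 0.009
```

Emit:
drive_tool(rows=[[0,-0.01,0,0,0,0,-1],[0,-0.01,0,0,0,0,-1],[0,-0.009,0,0,0,0,-1],[0,0,0,0,0,0,-1],[0,0,0,0,0,0,-1]])

```text
t: 5.82
ee_pos: [0.5778, -0.1749, 0.0386]
ee_rot: [[-0.994, 0.105, 0.008], [0.105, 0.995, -0.003], [-0.008, -0.002, -1.0]]
contact_force: [8.9, -1.1, 1.2]
width: 0.0091
```

Emit:
drive_tool(rows=[[0,0,0,0,0,0,0.2],[0,0,0,0,0,0,0.2],[0,0,-0.03,0,0,0,0.2],[0,0,-0.05,0,0,0,0.2],[0,0.05,-0.04,0,0,0,0.2]])

```text
t: 6.45
ee_pos: [0.5776, -0.1298, 0.1574]
ee_rot: [[-0.993, 0.114, -0.001], [0.114, 0.993, -0.003], [0.001, -0.003, -1.0]]
contact_force: [1.6, 0.8, -0.3]
width: 0.0509
```

Emit:
drive_tool(rows=[[0.02,0.05,-0.05,0,0,0,1],[0.02,0.05,-0.05,0,0,0,1],[0,0,0,0,0,0,1],[0,0,0,0,0,0,1],[0,0,0,0,0,0,1]])

```text
t: 7.08
ee_pos: [0.553, -0.038, 0.2397]
ee_rot: [[-0.994, 0.107, -0.003], [0.107, 0.994, -0.001], [0.003, -0.001, -1.0]]
contact_force: [0.7, -0.3, -0.7]
width: 0.0855
```

```bash
python3 - <<'E'
from h import *
s=telemetry.read_state();print(s["ee_pos"].round(4),s["qd"].round(2))
im,d,K,R,t=grab("wrist"); cv2.imwrite("pics/w3.png",im); np.savez("w3.npz",im=im,d=d,K=K,R=R,t=t)
E
```

```text
[ 0.553  -0.038   0.2397] [ 0.    0.   -0.   -0.01 -0.   -0.    0.  ]
```

View pics/w3.png

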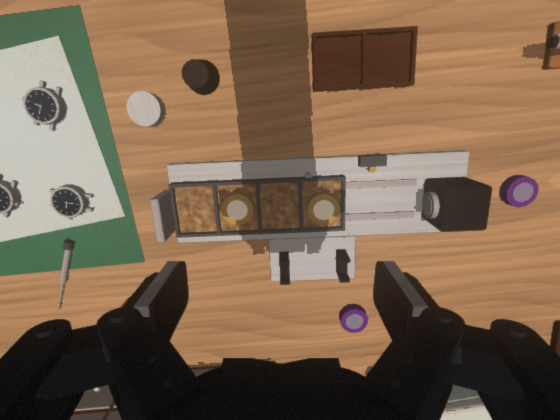

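```bash
cat > m2.py <<'E'
from h import *
import sys
z=np.load(sys.argv[1]); im,d,K,R,t=[z[k] for k in("im","d","K","R","t")]; P=cloud(d,K,R,t); P[d==0]=[0,0,-1]
hsv=cv2.cvtColor(im,cv2.COLOR_BGR2HSV)
def rect(lo,hi,x0,x1,y0,y1,lab,extra=None):
    m=(P[...,2]>lo)&(P[...,2]<hi)&(P[...,0]>x0)&(P[...,0]<x1)&(P[...,1]>y0)&(P[...,1]<y1)
    if extra is not None: m&=extra
    n,l,st,c=cv2.connectedComponentsWithStats(m.astype(np.uint8),connectivity=4)
    if n<2: print(lab,"none"); return
    i=1+np.argmax(st[1:,4]); q=P[l==i]
    r=cv2.minAreaRect(q[:,:2].astype(np.float32)*1000); print(lab,len(q),"c",np.round(r[0],1),"wh",np.round(r[1],1),"a",round(r[2],1),"z",np.median(q[:,2]).round(4))
rect(.008,.016,.5,.64,-.2,.22,"base")
rect(.055,.075,.55,.65,.1,.2,"head")
rect(.05,.07,.52,.63,-.22,-.13,"tab")
rect(.016,.042,.53,.64,-.165,.06,"tray",hsv[...,2]<230)
rect(.006,.015,.38,.5,-.05,.14,"stand")
rect(.028,.05,.6,.7,0.,.05,"saddleA"); rect(.028,.05,.6,.7,-.08,-.03,"saddleB")
for nm,y0,y1 in(("disc4",-.02,.05),("disc2",-.12,-.05)): rect(.030,.042,.54,.63,y0,y1,nm)
E
python3 m2.py w3.npz; python3 m2.py w2.npz
```

```text
base 11661 c [588.5   3.7] wh [354.5 108.9] a 86.7 z 0.0122
head 2414 c [597.4 149.9] wh [55.7 49.6] a 86.5 z 0.0649
tab 544 c [ 577.9 -173.8] wh [10.3 49.9] a 86.5 z 0.0593
tray 9353 c [582.5 -65.9] wh [201.9  71.5] a 86.5 z 0.0211
stand 1699 c [435.3  65.1] wh [110.4  58.5] a 87.1 z 0.0108
saddleA 138 c [605.5  11.7] wh [10.7 22.5] a 0.1 z 0.0343
saddleB 90 c [676.9 -45.8] wh [11.2  5.4] a 82.7 z 0.038
disc4 814 c [591.7   7.5] wh [36.7 37.1] a 50.7 z 0.0343
disc2 812 c [581.3 -90.8] wh [36.9 36.9] a 55.3 z 0.0341
base 14667 c [580.9 -52.5] wh [242.8 100. ] a 86.8 z 0.0121
head none
tab none
tray 14834 c [587.4 -19.3] wh [162.5  66.9] a 86.7 z 0.021
stand 1660 c [455.3  63.9] wh [111.1  19.4] a 86.5 z 0.0108
saddleA 214 c [654.8  27.6] wh [ 5.  12.9] a 0.2 z 0.0385
saddleB 99 c [676.4 -48.8] wh [4.5 6.2] a 0.0 z 0.0382
disc4 1252 c [586.3  -7.2] wh [37.3 25.7] a 0.1 z 0.0343
disc2 38 c [558.3 -94.3] wh [9.3 1.7] a 81.4 z 0.0363
```

```bash
python3 - <<'E'
from h import *
s=telemetry.read_state();print(s["joint_positions"].round(2))
z=np.load("w3.npz"); im,d,K,R,t=[z[k] for k in("im","d","K","R","t")]; P=cloud(d,K,R,t)
# saddles: dark pixels in region
g=im.max(2); 
for (u0,u1) in((275,300),(330,356)):
    m=np.zeros(g.shape,bool); m[245:290,u0:u1]=(g[245:290,u0:u1]<70)
    n,l,st,c=cv2.connectedComponentsWithStats(m.astype(np.uint8)); i=1+np.argmax(st[1:,4])
    q=P[l==i]; print(st[i],c[i],q.min(0).round(4),q.max(0).round(4),np.percentile(q,[5,50,95],axis=0).round(4).tolist())
    v,u=np.where(l==i); print("row 245..: by row width", [(r,u[v==r].min(),u[v==r].max()) for r in range(v.min(),v.max()+1,4)])
E
python3 plan.py "0.581 -0.091 0.10 -3.5" "0.581 -0.091 0.025 -3.5"
```

```text
[-0.01  0.29  0.03  1.8  -0.01  1.06  1.49]
[280 252   9  32 258] [284.09302326 267.38372093] [ 0.4797 -0.0501  0.0132] [ 0.6781 -0.0299  0.3825] [[0.6487, -0.0491, 0.0179], [0.6639, -0.0448, 0.0287], [0.6759, -0.0399, 0.0426]]
row 245..: by row width [(252, np.int64(280), np.int64(287)), (256, np.int64(280), np.int64(287)), (260, np.int64(280), np.int64(288)), (264, np.int64(280), np.int64(288)), (268, np.int64(281), np.int64(287)), (272, np.int64(281), np.int64(288)), (276, np.int64(281), np.int64(288)), (280, np.int64(281), np.int64(288))]
[336 250  13  32 304] [341.77631579 264.8125    ] [0.6524 0.0202 0.0143] [0.6817 0.0325 0.0435] [[0.6532, 0.0211, 0.019], [0.6677, 0.0256, 0.0274], [0.6801, 0.031, 0.0423]]
row 245..: by row width [(250, np.int64(337), np.int64(344)), (254, np.int64(337), np.int64(346)), (258, np.int64(336), np.int64(348)), (262, np.int64(337), np.int64(346)), (266, np.int64(337), np.int64(345)), (270, np.int64(337), np.int64(345)), (274, np.int64(338), np.int64(346)), (278, np.int64(339), np.int64(348))]
t 7.12 at [ 0.5532 -0.0379  0.2397] phi 83.8 w 0.0854 F [ 0.5 -0.7 -0.5]
[-0.0038, -0.0055, 0.0155, 0, 0, 9.7]
[-0.0046, -0.0048, 0.0155, 0, 0, 9.7]
[-0.0054, -0.004, 0.0155, 0, 0, 9.7]
[-0.006, -0.003, 0.0155, 0, 0, 9.7]
[-0.0064, -0.002, 0.0155, 0, 0, 9.7]
[-0.0066, -0.0009, 0.0155, 0, 0, 9.7]
[-0.0067, 0.0003, 0.0155, 0, 0, 9.7]
[-0.0065, 0.0014, 0.0155, 0, 0, 9.7]
[-0.0062, 0.0024, 0.0155, 0, 0, 9.7]
--
[0, 0, 0.0375, 0, 0, 0]
[0, 0, 0.0375, 0, 0, 0]
--
```

```bash
python3 plan.py "0.581 -0.091 0.10 176.5" "0.581 -0.091 0.025 176.5"
```

```text
t 7.12 at [ 0.5532 -0.0379  0.2397] phi 83.8 w 0.0854 F [ 0.5 -0.7 -0.5]
[-0.0034, -0.005, 0.014, 0, 0, -9.3]
[-0.0025, -0.0054, 0.014, 0, 0, -9.3]
[-0.0016, -0.0058, 0.014, 0, 0, -9.3]
[-0.0007, -0.006, 0.014, 0, 0, -9.3]
[0.0003, -0.006, 0.014, 0, 0, -9.3]
[0.0013, -0.0059, 0.014, 0, 0, -9.3]
[0.0022, -0.0056, 0.014, 0, 0, -9.3]
[0.0031, -0.0051, 0.014, 0, 0, -9.3]
[0.0039, -0.0046, 0.014, 0, 0, -9.3]
[0.0046, -0.0039, 0.014, 0, 0, -9.3]
--
[0, 0, 0.0375, 0, 0, 0]
[0, 0, 0.0375, 0, 0, 0]
--
```

Emit:
drive_tool(rows=[[-0.0034,-0.005,0.014,0,0,-9.3,0.4],[-0.0025,-0.0054,0.014,0,0,-9.3,0.4],[-0.0016,-0.0058,0.014,0,0,-9.3,0.4],[-0.0007,-0.006,0.014,0,0,-9.3,0.4],[0.0003,-0.006,0.014,0,0,-9.3,0.4]], force=40)

```text
t: 7.75
ee_pos: [0.5677, -0.0641, 0.1695]
ee_rot: [[-0.758, -0.652, -0.002], [-0.652, 0.758, 0.0], [0.002, 0.002, -1.0]]
contact_force: [-1.1, 0.2, -0.1]
width: 0.0594
```

Emit:
drive_tool(rows=[[0.0013,-0.0059,0.014,0,0,-9.3,0.4],[0.0022,-0.0056,0.014,0,0,-9.3,0.4],[0.0031,-0.0051,0.014,0,0,-9.3,0.4],[0.0039,-0.0046,0.014,0,0,-9.3,0.4],[0.0046,-0.0039,0.014,0,0,-9.3,0.4]])

```text
t: 8.38
ee_pos: [0.5796, -0.0898, 0.1009]
ee_rot: [[-0.076, -0.997, -0.006], [-0.997, 0.076, -0.001], [0.001, 0.006, -1.0]]
contact_force: [-1.4, 2.3, -3.2]
width: 0.0598
```

Emit:
drive_tool(rows=[[0,0,0,0,0,0,0.4],[0,0,0,0,0,0,0.4],[0,0,0,0,0,0,0.4],[0,0,0,0,0,0,0.4],[0,0,0,0,0,0,0.4]])

```text
t: 9.0
ee_pos: [0.5806, -0.0881, 0.1029]
ee_rot: [[-0.077, -0.997, -0.004], [-0.997, 0.077, -0.004], [0.005, 0.004, -1.0]]
contact_force: [-0.2, 0.6, -0.0]
width: 0.0601
```

```bash
python3 plan.py "0.5815 -0.091 0.025 176.5"; python3 - <<'E'
from h import *
s=telemetry.read_state();print(s["joint_positions"].round(2))
im,d,K,R,t=grab("wrist"); cv2.imwrite("pics/w4.png",im); np.savez("w4.npz",im=im,d=d,K=K,R=R,t=t)
P=cloud(d,K,R,t); P[d==0]=[0,0,-1]
m=(P[...,2]>.0325)&(P[...,2]<.0365)&(np.hypot(P[...,0]-.581,P[...,1]+.091)<.026)
q=P[m]; (c,r)=cv2.minEnclosingCircle(q[:,:2].astype(np.float32)*1000); print(c,r,np.median(q[:,2]))
E
```

```text
t 9.0 at [ 0.5806 -0.0881  0.1029] phi 175.6 w 0.0601 F [-0.2  0.6 -0. ]
[0.0012, -0.0007, 0.0389, 0.1, -0.1, -0.5]
[0.0013, -0.0006, 0.0389, 0.1, -0.1, -0.5]
--
[ 0.83  0.77 -1.02  1.8   0.77  1.04  2.57]
(581.33642578125, -91.70641326904297) 18.926240921020508 0.03417717080466315
```

View pics/w4.png

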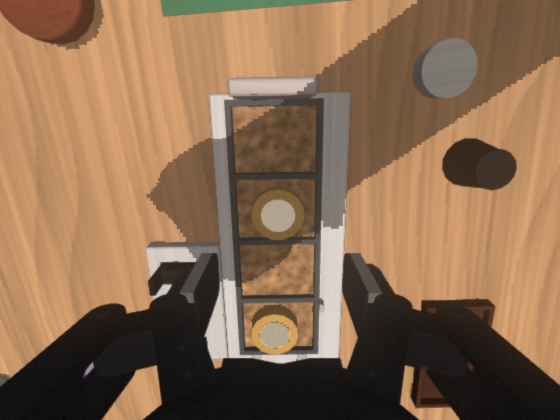

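The disc is at (278,215), measured at (0.5813,-0.0917). Joint 7 has reached its limit, so I'm unwinding half a turn before going on.

Emit:
drive_tool(rows=[[0,0,-0.03,0,0,10,0.4],[0,0,0,0,0,10,0.4],[0,0,0,0,0,10,0.4],[0,0,0,0,0,10,0.4],[0,0,0,0,0,10,0.4]])

```text
t: 9.68
ee_pos: [0.5803, -0.0883, 0.1321]
ee_rot: [[-0.817, -0.576, -0.005], [-0.576, 0.817, -0.002], [0.006, 0.001, -1.0]]
contact_force: [-0.9, 0.7, -0.0]
width: 0.0598
```

Emit:
drive_tool(rows=[[0,0,0,0,0,10,0.4],[0,0,0,0,0,10,0.4],[0,0,0,0,0,10,0.4],[0,0,0,0,0,10,0.4],[0,0,0,0,0,10,0.4]])

```text
t: 10.3
ee_pos: [0.5804, -0.0881, 0.1321]
ee_rot: [[-0.967, 0.256, -0.005], [0.256, 0.967, -0.002], [0.005, -0.003, -1.0]]
contact_force: [-0.5, 1.0, -0.6]
width: 0.0597
```

Emit:
drive_tool(rows=[[0,0,0,0,0,10,0.4],[0,0,0,0,0,10,0.4],[0,0,0,0,0,10,0.4],[0,0,0,0,0,10,0.4],[0,0,0,0,0,10,0.4]])

```text
t: 10.92
ee_pos: [0.5804, -0.088, 0.1321]
ee_rot: [[-0.426, 0.905, -0.005], [0.905, 0.426, -0.002], [0.001, -0.005, -1.0]]
contact_force: [0.0, -0.2, -0.3]
width: 0.06
```

Emit:
drive_tool(rows=[[0,0,0,0,0,10,0.4],[0,0,0,0,0,10,0.4],[0,0,0,0,0,9,0.4],[0,0,0,0,0,0,0.4],[0,0,0,0,0,0,0.4]])

```text
t: 11.55
ee_pos: [0.5803, -0.0881, 0.1319]
ee_rot: [[0.058, 0.998, -0.006], [0.998, -0.058, -0.002], [-0.002, -0.006, -1.0]]
contact_force: [0.0, -0.5, -0.3]
width: 0.0597
```

```bash
python3 plan.py "0.5815 -0.0915 0.10 -3.5" "0.5815 -0.0915 0.024 -3.5"; python3 -c "
from h import *
print(telemetry.read_state()['joint_positions'].round(2))"
```

```text
t 11.55 at [ 0.5803 -0.0881  0.1319] phi -3.3 w 0.0597 F [ 0.  -0.5 -0.3]
[-0.0033, 0.0015, 0.0319, -0.3, 0.1, 0.2]
--
[0, 0, 0.038, 0, 0, 0]
[0, 0, 0.038, 0, 0, 0]
--
[ 0.39  0.5  -0.37  1.79  0.22  0.89 -0.14]
```

Emit:
drive_tool(rows=[[-0.0033,0.0015,0.032,-0.3,0.1,0,0.4],[0,0,0.038,0,0,0,0.4],[0,0,0.038,0,0,0,0.4],[0,0,0,0,0,0,0.4],[0,0,0,0,0,0,0.4]], force=40)

```text
t: 12.18
ee_pos: [0.5812, -0.0916, 0.0237]
ee_rot: [[0.06, 0.998, -0.001], [0.998, -0.06, 0.0], [0.0, -0.001, -1.0]]
contact_force: [-0.1, -0.2, -0.2]
width: 0.0597
```

Emit:
drive_tool(rows=[[0,0,0,0,0,0,-1],[0,0,0,0,0,0,-1],[0,0,0,0,0,0,-1],[0,0,-0.01,0,0,0,-1],[0,0,-0.05,0,0,0,-1]])

```text
t: 12.8
ee_pos: [0.5782, -0.0915, 0.0815]
ee_rot: [[0.061, 0.998, -0.008], [0.998, -0.061, 0.001], [0.001, -0.008, -1.0]]
contact_force: [-0.4, 0.3, -0.5]
width: 0.0357
```

```bash
python3 - <<'E'
from h import *
# wells from w3: stand edge + interior
z=np.load("w3.npz"); im,d,K,R,t=[z[k] for k in("im","d","K","R","t")]; P=cloud(d,K,R,t); P[d==0]=[0,0,-1]
m=(P[...,2]>.001)&(P[...,2]<.0075)&(P[...,0]>.39)&(P[...,0]<.48)&(P[...,1]>.0)&(P[...,1]<.13)
g=cv2.cvtColor(im,cv2.COLOR_BGR2HSV)[...,2]<90
m&=g
n,l,st,c=cv2.connectedComponentsWithStats(m.astype(np.uint8),connectivity=4)
for i in range(1,n):
    if st[i,4]>100:
        q=P[l==i]; r=cv2.minAreaRect(q[:,:2].astype(np.float32)*1000); print(st[i],np.round(r[0],1),np.round(r[1],1),r[2],np.median(q[:,2]))
E
python3 plan.py "0.435 0.0915 0.09 -3.5" "0.435 0.0915 0.02 -3.5"
```

```text
[ 366   31   47   53 2231] [436.3  92.9] [48.5 50. ] 87.11296844482422 0.00410637890631634
[ 316   34   46   53 2241] [433.7  39.1] [48.8 50.2] 87.12509155273438 0.004075790786076413
t 12.8 at [ 0.5782 -0.0915  0.0815] phi -3.5 w 0.0357 F [-0.4  0.3 -0.5]
[0.0435, -0.0385, -0.0018, -0.1, 0, 0]
[0.0435, -0.0385, -0.0019, -0.1, 0, 0]
[0.0435, -0.0385, -0.002, -0.1, 0, 0]
[0.0435, -0.0385, -0.002, -0.1, 0, 0]
--
[0, 0, 0.035, 0, 0, 0]
[0, 0, 0.035, 0, 0, 0]
--
```

Emit:
drive_tool(rows=[[0.045,-0.036,-0.005,0,0,0,-1],[0.045,-0.036,0,0,0,0,-1],[0.047,-0.036,0,0,0,0,-1],[0.047,-0.036,0,0,0,0,-1],[0,0,0,0,0,0,-1]])

```text
t: 13.42
ee_pos: [0.446, 0.105, 0.0893]
ee_rot: [[0.052, 0.999, -0.002], [0.999, -0.052, 0.001], [0.001, -0.002, -1.0]]
contact_force: [0.4, -0.9, -1.5]
width: 0.036
```

Emit:
drive_tool(rows=[[0,0,0,0,0,0,-1],[0,0,0,0,0,0,-1],[0,0,0.02,0,0,0,-1],[0,0,0,0,0,0,-1],[0,0,0,0,0,0,-1]])

```text
t: 14.05
ee_pos: [0.4492, 0.1001, 0.069]
ee_rot: [[0.062, 0.998, -0.001], [0.998, -0.062, -0.0], [-0.0, -0.001, -1.0]]
contact_force: [-0.1, -0.7, -1.6]
width: 0.0357
```

```bash
python3 plan.py "0.4363 0.0929 0.05 -3.5" "0.4363 0.0929 0.01 -3.5"
```

```text
t 14.05 at [0.4492 0.1001 0.069 ] phi -3.6 w 0.0357 F [-0.1 -0.7 -1.6]
[-0.008, -0.0125, 0.019, 0, 0, -0.1]
--
[0, 0, 0.04, 0, 0, 0]
--
```

Emit:
drive_tool(rows=[[-0.008,-0.0125,0.019,0,0,0,-1],[0,0,0.025,0,0,0,-1],[0,0,0.014,0,0,0,-1],[0,0,0,0,0,0,-1],[0,0,0,0,0,0,-1]])

```text
t: 14.68
ee_pos: [0.4365, 0.0937, 0.0111]
ee_rot: [[0.061, 0.998, 0.0], [0.998, -0.061, 0.0], [0.0, 0.0, -1.0]]
contact_force: [-0.6, -0.2, -0.7]
width: 0.0356
```

Emit:
drive_tool(rows=[[0,0,0,0,0,0,0.2],[0,0,0,0,0,0,0.2],[0,0,0,0,0,0,0.2],[0,0,-0.03,0,0,0,0.2],[0,0,-0.06,0,0,0,0.4]])

```text
t: 15.3
ee_pos: [0.4339, 0.0931, 0.1001]
ee_rot: [[0.061, 0.998, -0.006], [0.998, -0.061, -0.0], [-0.001, -0.006, -1.0]]
contact_force: [0.8, -0.2, -0.7]
width: 0.0598
```

```bash
python3 plan.py "0.591 0.007 0.10 -3.5" "0.591 0.007 0.024 -3.5"
```

```text
t 15.3 at [0.4339 0.0931 0.1001] phi -3.5 w 0.0598 F [ 0.8 -0.2 -0.7]
[-0.0255, 0.054, -0.0003, -0.1, 0, 0]
[-0.0255, 0.054, -0.0002, -0.1, 0, 0]
[-0.0255, 0.054, -0.0001, -0.1, 0, 0]
--
[0, 0, 0.038, 0, 0, 0]
[0, 0, 0.038, 0, 0, 0]
--
```

Emit:
drive_tool(rows=[[-0.0255,0.052,0,0,0,0,0.4],[-0.0255,0.052,0,0,0,0,0.4],[-0.0255,0.052,0,0,0,0,0.4],[0,0,0,0,0,0,0.4],[0,0,0,0,0,0,0.4]])

```text
t: 15.92
ee_pos: [0.586, 0.0079, 0.1001]
ee_rot: [[0.061, 0.998, -0.002], [0.998, -0.061, 0.0], [0.0, -0.002, -1.0]]
contact_force: [-1.1, 0.1, -0.5]
width: 0.0596
```

Emit:
drive_tool(rows=[[0,0,0,0,0,0,0.4],[0,0,0,0,0,0,0.4],[0,0,0,0,0,0,0.4],[0,0,0,0,0,0,0.4],[0,0,0,0,0,0,0.4]])

```text
t: 16.55
ee_pos: [0.5869, 0.0076, 0.1007]
ee_rot: [[0.061, 0.998, -0.001], [0.998, -0.061, -0.0], [-0.0, -0.001, -1.0]]
contact_force: [-0.7, 0.4, 0.3]
width: 0.0598
```

```bash
python3 - <<'E'
from h import *
im,d,K,R,t=grab("wrist"); cv2.imwrite("pics/w5.png",im); np.savez("w5.npz",im=im,d=d,K=K,R=R,t=t)
P=cloud(d,K,R,t); P[d==0]=[0,0,-1]
for cx,cy,lo,hi in((.591,.007,.0325,.0365),(.4363,.0929,.015,.024)):
    m=(P[...,2]>lo)&(P[...,2]<hi)&(np.hypot(P[...,0]-cx,P[...,1]-cy)<.026)
    q=P[m]
    if len(q)>10: (c,r)=cv2.minEnclosingCircle(q[:,:2].astype(np.float32)*1000); print(c,r,np.median(q[:,2]))
E
python3 plan.py "0.591 0.007 0.024 -3.5"
```

```text
(592.1466674804688, 7.43597412109375) 18.85584259033203 0.03405899299537488
(436.1256408691406, 93.48236846923828) 19.551795959472656 0.017963466580961006
t 16.6 at [0.5869 0.0075 0.1007] phi -3.5 w 0.0598 F [ 0.3 -1.   0.3]
[-0.0001, 0.0021, 0.0383, 0, 0, 0]
[-0.0001, 0.0021, 0.0383, 0, 0, 0]
--
```

Emit:
drive_tool(rows=[[0,0.005,0.038,0,0,0,0.4],[0,0,0.038,0,0,0,0.4],[0,0,0,0,0,0,0.4],[0,0,0,0,0,0,0.4],[0,0,0,0,0,0,-1]])

```text
t: 17.23
ee_pos: [0.5923, 0.0073, 0.0258]
ee_rot: [[0.061, 0.998, 0.001], [0.998, -0.061, -0.0], [-0.0, 0.001, -1.0]]
contact_force: [-0.1, -1.0, 0.1]
width: 0.0431
```

Emit:
drive_tool(rows=[[0,0,0,0,0,0,-1],[0,0,0,0,0,0,-1],[0,0,0,0,0,0,-1],[0,0,-0.01,0,0,0,-1],[0,0,-0.05,0,0,0,-1]])

```text
t: 17.85
ee_pos: [0.5889, 0.0069, 0.0828]
ee_rot: [[0.061, 0.998, -0.008], [0.998, -0.061, -0.0], [-0.0, -0.008, -1.0]]
contact_force: [1.4, -0.9, -0.5]
width: 0.0357
```

```bash
python3 plan.py -s50 "0.4337 0.0391 0.085 -3.5" "0.4337 0.0391 0.011 -3.5"
```

```text
t 17.85 at [0.5889 0.0069 0.0828] phi -3.5 w 0.0357 F [ 1.4 -0.9 -0.5]
[0.0057, -0.0392, -0.0003, -0.1, 0, 0]
[0.0057, -0.0392, -0.0003, -0.1, 0, 0]
[0.0057, -0.0392, -0.0004, -0.1, 0, 0]
[0.0057, -0.0392, -0.0005, -0.1, 0, 0]
--
[0, 0, 0.037, 0, 0, 0]
[0, 0, 0.037, 0, 0, 0]
--
```

Emit:
drive_tool(rows=[[0.0055,-0.04,0,0,0,0,-1],[0.0055,-0.04,0,0,0,0,-1],[0.0055,-0.04,0,0,0,0,-1],[0.0055,-0.04,0.01,0,0,0,-1],[0,0,0,0,0,0,-1]])

```text
t: 18.48
ee_pos: [0.4293, 0.039, 0.0744]
ee_rot: [[0.059, 0.998, -0.005], [0.998, -0.059, -0.001], [-0.002, -0.005, -1.0]]
contact_force: [0.0, -0.4, -1.0]
width: 0.0358
```

Emit:
drive_tool(rows=[[0,0,0.02,0,0,0,-1],[0,0,0,0,0,0,-1],[0,0,0,0,0,0,-1],[0,0,0,0,0,0,-1],[0,0,0,0,0,0,-1]])

```text
t: 19.1
ee_pos: [0.434, 0.0389, 0.0552]
ee_rot: [[0.061, 0.998, 0.0], [0.998, -0.061, -0.0], [-0.0, 0.0, -1.0]]
contact_force: [0.1, 0.4, -0.6]
width: 0.0356
```

```bash
python3 plan.py -s50 "0.4337 0.0391 0.04 -3.5" "0.4337 0.0391 0.012 -3.5"
```

```text
t 19.1 at [0.434  0.0389 0.0552] phi -3.5 w 0.0356 F [ 0.1  0.4 -0.6]
[0.0001, -0.0003, 0.0152, 0, 0, 0]
--
[0, 0, 0.028, 0, 0, 0]
--
```

Next: release it, then go look at the torch.

Emit:
drive_tool(rows=[[0,0,0.02,0,0,0,-1],[0,0,0.022,0,0,0,-1],[0,0,0,0,0,0,-1],[0,0,0,0,0,0,0.2],[0,0,0,0,0,0,0.2]])

```text
t: 19.73
ee_pos: [0.4344, 0.0391, 0.0136]
ee_rot: [[0.061, 0.998, 0.001], [0.998, -0.061, 0.0], [0.0, 0.001, -1.0]]
contact_force: [-0.3, 0.2, 0.3]
width: 0.0513
```

Emit:
drive_tool(rows=[[0,0,0,0,0,0,0.2],[0,0,-0.04,0,0,0,0.2],[0,0,-0.06,0,0,0,0.2],[0.06,0,-0.03,0,0,0,0],[0.06,0,-0.02,0,0,0,0]])

```text
t: 20.35
ee_pos: [0.4421, 0.1541, 0.1629]
ee_rot: [[0.065, 0.998, 0.003], [0.998, -0.065, -0.0], [0.0, 0.003, -1.0]]
contact_force: [2.1, 0.4, -0.2]
width: 0.0428
```

Emit:
drive_tool(rows=[[0.055,0.008,0,0,0,0,0],[0.055,0.008,0,0,0,0,0],[0.055,0.008,0,0,0,0,0],[0,0,0,0,0,0,0],[0,0,0,0,0,0,0]])

```text
t: 20.98
ee_pos: [0.4743, 0.3167, 0.1602]
ee_rot: [[0.061, 0.998, -0.001], [0.998, -0.061, -0.001], [-0.001, -0.001, -1.0]]
contact_force: [-0.9, -0.6, 0.6]
width: 0.0427
```

Emit:
drive_tool(rows=[[0,0,0,0,0,0,0],[0,0,0,0,0,0,0],[0,0,0,0,0,0,0],[0,0,0,0,0,0,0],[0,0,0,0,0,0,0]])

```text
t: 21.6
ee_pos: [0.4747, 0.3171, 0.1605]
ee_rot: [[0.061, 0.998, -0.001], [0.998, -0.061, -0.0], [-0.0, -0.001, -1.0]]
contact_force: [-0.4, 0.2, -0.4]
width: 0.0427
```

```bash
python3 - <<'E'
from h import *
im,d,K,R,t=grab("wrist"); cv2.imwrite("pics/w6.png",im); np.savez("w6.npz",im=im,d=d,K=K,R=R,t=t)
P=cloud(d,K,R,t); P[d==0]=[0,0,-1]
cx,cy,lo,hi=.4337,.0391,.015,.024
m=(P[...,2]>lo)&(P[...,2]<hi)&(np.hypot(P[...,0]-cx,P[...,1]-cy)<.026)
q=P[m]
if len(q)>10: (c,r)=cv2.minEnclosingCircle(q[:,:2].astype(np.float32)*1000); print(c,r,np.median(q[:,2]))
m=(P[...,2]>.030)&(P[...,2]<.05)&(P[...,0]>.41)&(P[...,0]<.49)&(P[...,1]>.2)&(P[...,1]<.42)
q=P[m]; r=cv2.minAreaRect(q[:,:2].astype(np.float32)*1000); print("torch",r)
for y in np.arange(.23,.42,.01):
    k=q[abs(q[:,1]-y)<.004]
    if len(k)>4: print(round(y,2),np.percentile(k[:,0],[3,50,97]).round(4),np.percentile(k[:,2],95).round(4))
print(telemetry.read_state()["joint_positions"].round(2))
E
python3 plan.py
```

```text
torch ((444.7770080566406, 320.71124267578125), (159.13040161132812, 21.076763153076172), 88.7103500366211)
0.24 [0.4391 0.4434 0.4477] 0.0401
0.25 [0.4373 0.444  0.45  ] 0.0423
0.26 [0.4373 0.4442 0.4502] 0.0424
0.27 [0.4374 0.4442 0.4501] 0.0425
0.28 [0.4344 0.4448 0.4543] 0.0435
0.29 [0.4344 0.4442 0.4536] 0.0427
0.3 [0.4382 0.4449 0.4508] 0.0426
0.31 [0.4386 0.4456 0.4513] 0.0426
0.32 [0.4386 0.4454 0.4515] 0.0424
0.33 [0.4386 0.4457 0.4514] 0.0425
0.34 [0.4388 0.4458 0.4519] 0.0423
0.35 [0.4359 0.4459 0.4554] 0.0431
0.36 [0.4359 0.4461 0.4557] 0.0432
0.37 [0.4396 0.4465 0.4523] 0.0426
0.38 [0.4383 0.4472 0.4547] 0.0445
0.39 [0.4385 0.4474 0.4548] 0.0444
0.4 [0.4384 0.4469 0.4548] 0.0446
[-0.21  0.46 -0.54  1.81  0.29  0.94 -0.94]
t 21.65 at [0.4747 0.3171 0.1605] phi -3.5 w 0.0428 F [-0.8  0.1  0.1]
```

View pics/w6.png

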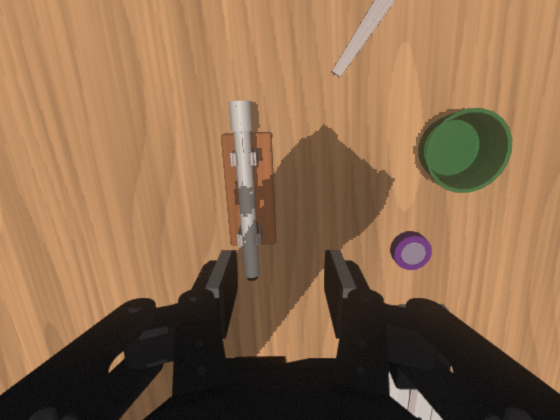

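The torch's thick lens end is at (241,105), towards +y, and its tail is at (252,275), so it needs no turning. The clips are at y 0.285 and 0.357.

```bash
python3 plan.py "0.4452 0.321 0.08 -1.5" "0.4452 0.321 0.02 -1.5"
```

```text
t 21.65 at [0.4747 0.3171 0.1605] phi -3.5 w 0.0428 F [-0.8  0.1  0.1]
[0.001, -0.0148, 0.0403, 0, 0, -1]
[0.0013, -0.0148, 0.0402, 0, 0, -1]
--
[0, 0, 0.06, 0, 0, 0]
--
```

Emit:
drive_tool(rows=[[0.001,-0.0148,0.04,0,0,-1,0],[0.0013,-0.0148,0.04,0,0,-1,0],[0,0,0,0,0,0,0],[0,0,0,0,0,0,0],[0,0,0.03,0,0,0,0]], force=70)

```text
t: 22.28
ee_pos: [0.4495, 0.3235, 0.0543]
ee_rot: [[0.028, 1.0, 0.007], [1.0, -0.028, 0.005], [0.005, 0.007, -1.0]]
contact_force: [1.3, -0.1, -0.3]
width: 0.0424
```

Emit:
drive_tool(rows=[[0,0,0.03,0,0,0,0],[0,0,0,0,0,0,0],[0,0,0,0,0,0,0],[0,0,0,0,0,0,-1],[0,0,0,0,0,0,-1]])

```text
t: 22.9
ee_pos: [0.4461, 0.3216, 0.0219]
ee_rot: [[0.026, 1.0, 0.001], [1.0, -0.026, 0.001], [0.001, 0.001, -1.0]]
contact_force: [-1.2, -0.8, 6.1]
width: 0.0116
```

Emit:
drive_tool(rows=[[0,0,0,0,0,0,-1],[0,0,-0.005,0,0,0,-1],[0,0,-0.005,0,0,0,-1],[0,0,-0.005,0,0,0,-1],[0,0,-0.005,0,0,0,-1]])

```text
t: 23.52
ee_pos: [0.4454, 0.3212, 0.0411]
ee_rot: [[0.026, 1.0, -0.0], [1.0, -0.026, 0.0], [0.0, -0.0, -1.0]]
contact_force: [1.2, 0.1, -0.4]
width: 0.0114
```

Emit:
drive_tool(rows=[[0,0,-0.01,0,0,0,-1],[0,0,-0.02,0,0,0,-1],[0,0,-0.05,0,0,0,-1],[0,0,0,0,0,0,-1],[0,0,0,0,0,0,-1]])

```text
t: 24.15
ee_pos: [0.4455, 0.3209, 0.1212]
ee_rot: [[0.026, 1.0, 0.001], [1.0, -0.026, 0.0], [0.0, 0.001, -1.0]]
contact_force: [-0.2, -0.6, -1.0]
width: 0.0119
```

```bash
python3 plan.py -s45 "0.6663 -0.0021 0.12 -3.5" "0.6663 -0.0021 0.03 -3.5"; python3 - <<'E'
from h import *
im,d,K,R,t=grab("wrist"); cv2.imwrite("pics/w7.png",im)
P=cloud(d,K,R,t); P[d==0]=[0,0,-1]
m=(P[...,2]>.09)&(P[...,2]<.16)&(P[...,0]>.41)&(P[...,0]<.49)&(P[...,1]>.335)&(P[...,1]<.45)
q=P[m]; print(len(q))
for y in np.arange(.33,.42,.01):
    k=q[abs(q[:,1]-y)<.004]
    if len(k)>4: print(round(y,2),np.percentile(k[:,0],[3,50,97]).round(4),np.percentile(k[:,2],95).round(4))
E
```

```text
t 24.15 at [0.4455 0.3209 0.1212] phi -1.5 w 0.0119 F [-0.2 -0.6 -1. ]
[-0.0352, 0.0255, 0.0001, 0, 0, 0.2]
[-0.0351, 0.0256, 0.0001, 0, 0, 0.2]
[-0.035, 0.0257, 0.0001, 0, 0, 0.2]
[-0.0349, 0.0259, 0.0001, 0, 0, 0.2]
[-0.0348, 0.026, 0.0001, 0, 0, 0.2]
[-0.0347, 0.0262, 0.0001, 0, 0, 0.2]
[-0.0346, 0.0263, 0.0001, 0, 0, 0.2]
[-0.0345, 0.0264, 0.0001, 0, 0, 0.2]
[-0.0344, 0.0266, 0.0001, 0, 0, 0.2]
--
[0, 0, 0.045, 0, 0, 0]
[0, 0, 0.045, 0, 0, 0]
--
5971
0.34 [0.4389 0.4455 0.4518] 0.1415
0.35 [0.4395 0.4456 0.4519] 0.1415
0.36 [0.4393 0.4457 0.4521] 0.1416
0.37 [0.4398 0.4462 0.4525] 0.1414
0.38 [0.4384 0.4466 0.4545] 0.1434
0.39 [0.4384 0.4466 0.455 ] 0.1434
0.4 [0.4388 0.4467 0.455 ] 0.1434
```

Emit:
drive_tool(rows=[[-0.035,0.0255,0,0,0,0.2,-1],[-0.035,0.0256,0,0,0,0.2,-1],[-0.035,0.0257,0,0,0,0.2,-1],[-0.035,0.0259,0,0,0,0.2,-1],[-0.035,0.026,0,0,0,0.2,-1]])

```text
t: 24.82
ee_pos: [0.5676, 0.1403, 0.119]
ee_rot: [[0.043, 0.999, -0.003], [0.999, -0.043, -0.001], [-0.001, -0.003, -1.0]]
contact_force: [1.1, 0.8, -0.2]
width: 0.0112
```

Emit:
drive_tool(rows=[[-0.0347,0.0262,0,0,0,0.2,-1],[-0.0346,0.0263,0,0,0,0.2,-1],[-0.0345,0.0264,0,0,0,0.2,-1],[-0.0344,0.0266,0,0,0,0.2,-1],[0,0,0,0,0,0,-1]])

```text
t: 25.45
ee_pos: [0.6672, -0.0074, 0.1182]
ee_rot: [[0.065, 0.998, -0.003], [0.998, -0.065, -0.003], [-0.003, -0.003, -1.0]]
contact_force: [0.4, -0.3, -1.5]
width: 0.0111
```

Emit:
drive_tool(rows=[[0,0,0.04,0,0,0,-1],[0,0,0,0,0,0,-1],[0,0,0,0,0,0,-1],[0,0,0,0,0,0,-1],[0,0,0,0,0,0,-1]])

```text
t: 26.08
ee_pos: [0.6674, -0.0011, 0.0817]
ee_rot: [[0.057, 0.998, 0.001], [0.998, -0.057, -0.0], [-0.0, 0.001, -1.0]]
contact_force: [0.4, 0.5, 0.2]
width: 0.0116
```

```bash
python3 plan.py -s45 "0.6661 -0.0021 0.05 -3.5" "0.6661 -0.0021 0.02 -3.5"; python3 - <<'E'
from h import *
im,d,K,R,t=grab("wrist"); cv2.imwrite("pics/w8.png",im)
P=cloud(d,K,R,t); P[d==0]=[0,0,-1]
m=(P[...,2]>.08)&(P[...,2]<.12)&(P[...,0]>.63)&(P[...,0]<.70)&(P[...,1]>.0)&(P[...,1]<.12)
q=P[m]
for y in np.arange(.0,.12,.01):
    k=q[abs(q[:,1]-y)<.004]
    if len(k)>4: print("torch",round(y,2),np.percentile(k[:,0],[3,50,97]).round(4),np.percentile(k[:,2],95).round(4))
m=(P[...,2]>.034)&(P[...,2]<.05)&(P[...,0]>.63)&(P[...,0]<.70)&(P[...,1]>-.06)&(P[...,1]<.06)
n,l,st,c=cv2.connectedComponentsWithStats(m.astype(np.uint8))
for i in range(1,n):
    if st[i,4]>15: q=P[l==i]; print(c[i].round(),st[i,4],q.min(0).round(4),q.max(0).round(4))
E
```

```text
t 26.07 at [ 0.6674 -0.0011  0.0817] phi -3.3 w 0.0116 F [0.4 0.5 0.2]
[-0.001, -0.0013, 0.0317, 0.1, 0, 0.2]
--
[0, 0, 0.03, 0, 0, 0]
--
torch 0.0 [0.6602 0.6671 0.6741] 0.1193
torch 0.01 [0.6491 0.6627 0.6792] 0.1187
torch 0.02 [0.6616 0.6681 0.6745] 0.1018
torch 0.03 [0.6622 0.6684 0.6749] 0.1017
torch 0.04 [0.6626 0.6691 0.6753] 0.102
torch 0.05 [0.6633 0.6697 0.6762] 0.1018
torch 0.06 [0.662  0.6702 0.6784] 0.1039
torch 0.07 [0.6626 0.6708 0.6791] 0.1038
torch 0.08 [0.6629 0.67   0.6789] 0.1038
[259. 190.] 161 [0.6537 0.0214 0.034 ] [0.658  0.0336 0.044 ]
[302. 190.] 156 [0.6793 0.02   0.0348] [0.6839 0.0319 0.0431]
```

View pics/w8.png

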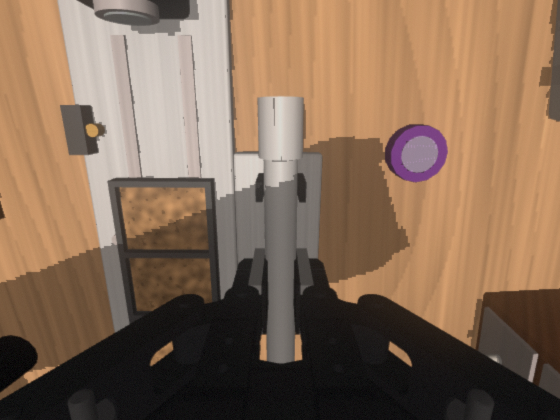

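The torch hangs over the saddles at (259,190) and (302,190) with its lens to +y. The saddle centre is x 0.6688 and the torch is 0.6683, so it can go straight down.

Emit:
drive_tool(rows=[[0,0.0005,0.02,0,0,0,-1],[0,0,0.015,0,0,0,-1],[0,0,0.012,0,0,0,-1],[0,0,0.008,0,0,0,-1],[0,0,0.006,0,0,0,-1]])

```text
t: 26.75
ee_pos: [0.6668, -0.0013, 0.0197]
ee_rot: [[0.058, 0.998, -0.002], [0.998, -0.058, -0.0], [-0.0, -0.002, -1.0]]
contact_force: [-12.2, -1.1, 35.5]
width: 0.0112
```

Emit:
drive_tool(rows=[[0,0,0,0,0,0,-1],[0,0,0,0,0,0,-1],[0,0,0,0,0,0,-0.1],[0,0,0,0,0,0,-0.1],[0,0,0,0,0,0,-0.1]])

```text
t: 27.38
ee_pos: [0.6671, -0.0014, 0.0191]
ee_rot: [[0.058, 0.998, -0.001], [0.998, -0.058, 0.0], [0.0, -0.001, -1.0]]
contact_force: [-0.1, 0.2, 0.2]
width: 0.0387
```

Emit:
drive_tool(rows=[[0,0,-0.03,0,0,0,-0.1],[0,0,-0.05,0,0,0,-0.1],[-0.03,-0.03,-0.06,0,0,0,0.4],[-0.04,-0.03,-0.05,0,0,0,0.4],[0,0,0,0,0,0,0.4]])

```text
t: 28.0
ee_pos: [0.6128, -0.0636, 0.1988]
ee_rot: [[0.063, 0.998, 0.006], [0.998, -0.063, -0.004], [-0.004, 0.006, -1.0]]
contact_force: [-0.2, 0.5, 0.0]
width: 0.0593
```

```bash
python3 - <<'E'
from h import *
im,d,K,R,t=grab("top"); np.savez("top1.npz",im=im,d=d,K=K,R=R,t=t)
P=cloud(d,K,R,t); P[d==0]=[0,0,-1]
cv2.imwrite("pics/mat1.png",cv2.resize(im[190:300,360:455],None,fx=5,fy=5,interpolation=cv2.INTER_CUBIC))
m=(P[...,2]>.029)&(P[...,2]<.06)&(P[...,0]>.63)&(P[...,0]<.70)&(P[...,1]>-.1)&(P[...,1]<.12)
q=P[m];print("torch",cv2.minAreaRect(q[:,:2].astype(np.float32)*1000),np.percentile(q[:,2],[50,90]))
m=(P[...,2]>.009)&(P[...,2]<.03)&(P[...,0]>.40)&(P[...,0]<.60)&(P[...,1]>-.45)&(P[...,1]<-.18)
n,l,st,c=cv2.connectedComponentsWithStats(m.astype(np.uint8))
for i in range(1,n):
    if st[i,4]>30: q=P[l==i];(cc,r)=cv2.minEnclosingCircle(q[:,:2].astype(np.float32)*1000); print(c[i].round(),st[i,4],np.round(cc,1),round(r,1),np.median(q[:,2]).round(4))
E
python3 plan.py -s50 "0.49 -0.15 0.28 -3.5"
```

```text
torch ((668.2053833007812, 3.8353347778320312), (144.6266326904297, 28.681209564208984), 86.52267456054688) [0.03939223 0.04292749]
[415. 227.] 106 [ 543.2 -382.1] 19.0 0.0147
t 28.05 at [ 0.6124 -0.0613  0.1967] phi -3.5 w 0.0598 F [-0.3 -0.1 -0.7]
[-0.024, -0.0291, -0.0209, 0, 0, 0]
[-0.024, -0.0291, -0.0209, 0, 0, 0]
[-0.024, -0.0292, -0.0208, 0, 0, 0]
[-0.024, -0.0292, -0.0208, 0, 0, 0]
--
```

```bash
python3 plan.py -s55 "0.50 -0.34 0.28 -3.5"
```

```text
t 28.05 at [ 0.6124 -0.0613  0.1967] phi -3.5 w 0.0598 F [-0.3 -0.1 -0.7]
[-0.0475, -0.0158, -0.0139, 0, 0, 0]
[-0.0475, -0.0158, -0.0139, 0, 0, 0]
[-0.0475, -0.0158, -0.0139, 0, 0, 0]
[-0.0475, -0.0158, -0.0139, 0, 0, 0]
[-0.0475, -0.0159, -0.0139, 0, 0, 0]
[-0.0475, -0.0159, -0.0139, 0, 0, 0]
--
```

Emit:
drive_tool(rows=[[-0.0475,-0.016,-0.014,0,0,0,0.4],[-0.0475,-0.016,-0.014,0,0,0,0.4],[-0.0475,-0.016,-0.014,0,0,0,0.4],[-0.0475,-0.016,-0.014,0,0,0,0.4],[-0.0475,-0.016,-0.014,0,0,0,0.4]])

```text
t: 28.68
ee_pos: [0.5181, -0.2915, 0.2634]
ee_rot: [[0.055, 0.998, -0.002], [0.998, -0.055, 0.002], [0.002, -0.002, -1.0]]
contact_force: [0.4, 0.3, -0.5]
width: 0.06
```

Emit:
drive_tool(rows=[[-0.0475,-0.016,-0.014,0,0,0,0.4],[0,0,0,0,0,0,0.4],[0,0,0,0,0,0,0.4],[0,0,0,0,0,0,0.4],[0,0,0,0,0,0,0.4]])

```text
t: 29.3
ee_pos: [0.5003, -0.3364, 0.2782]
ee_rot: [[0.055, 0.998, -0.001], [0.998, -0.055, 0.001], [0.001, -0.001, -1.0]]
contact_force: [-0.0, 0.3, -0.4]
width: 0.06
```

```bash
cat > wat.py <<'E'
from h import *
import sys
n=sys.argv[1]
im,d,K,R,t=grab("wrist"); cv2.imwrite(f"pics/{n}.png",im); np.savez(f"{n}.npz",im=im,d=d,K=K,R=R,t=t)
P=cloud(d,K,R,t); P[d==0]=[0,0,-1]
s=telemetry.read_state(); print(s["t"],s["ee_pos"].round(4),s["joint_positions"].round(2))
m=(P[...,2]>.0115)&(P[...,2]<.022)&(P[...,0]>.36)&(P[...,0]<.64)&(P[...,1]>-.48)&(P[...,1]<-.17)
k,l,st,c=cv2.connectedComponentsWithStats(m.astype(np.uint8),connectivity=4)
for i in range(1,k):
    if st[i,4]>120:
        q=P[l==i];(cc,r)=cv2.minEnclosingCircle(q[:,:2].astype(np.float32)*1000)
        # lugs/crown: points 2..14mm high in the ring 21..27 mm
        D=P[...,:2]*1000-cc; rr=np.hypot(D[...,0],D[...,1]); a=np.degrees(np.arctan2(D[...,1],D[...,0]))
        z=P[...,2]
        ring=(rr>22)&(rr<26)&(z>.0035)&(z<.009); A=a[ring]
        ax=np.degrees(np.angle(np.exp(2j*np.radians(A)).mean()))/2 if len(A) else np.nan
        cr=(rr>20.7)&(rr<24)&(z>.006)&(z<.0125)&(abs(((a-ax+90)%180)-90)>60)
        C=a[cr]; ca=np.degrees(np.angle(np.exp(1j*np.radians(C)).mean())) if len(C) else np.nan
        print(c[i].round(),st[i,4],"c",np.round(cc,1),"r",round(r,1),"z",np.median(q[:,2]).round(4),"lug axis",round(ax,1),len(A),abs(np.exp(2j*np.radians(A)).mean()).round(2),"crown",round(ca,1),len(C))
E
python3 wat.py w9
```

```text
29.35 [ 0.5002 -0.3368  0.2784] [ 0.87  0.37 -0.42  1.62  0.16  1.18  0.36]
[239.  40.] 752 c [ 460.3 -179.8] r 18.5 z 0.018 lug axis nan 0 nan crown nan 0
[303. 109.] 840 c [ 530.9 -261.9] r 19.8 z 0.0143 lug axis 76.8 49 0.71 crown -14.2 8
[235. 139.] 782 c [ 444.9 -293.7] r 19.9 z 0.0142 lug axis -26.6 47 0.64 crown -116.2 8
[314. 202.] 662 c [ 542.2 -381.1] r 20.2 z 0.0142 lug axis -30.7 43 0.63 crown 59.4 7
[241. 219.] 627 c [ 442.  -400.3] r 19.9 z 0.0141 lug axis -39.2 43 0.62 crown -130.5 5wat.py:19: RuntimeWarning: Mean of empty slice.
  print(c[i].round(),st[i,4],"c",np.round(cc,1),"r",round(r,1),"z",np.median(q[:,2]).round(4),"lug axis",round(ax,1),len(A),abs(np.exp(2j*np.radians(A)).mean()).round(2),"crown",round(ca,1),len(C))
  ret = ret.dtype.type(ret / rcount)
```

View pics/w9.png

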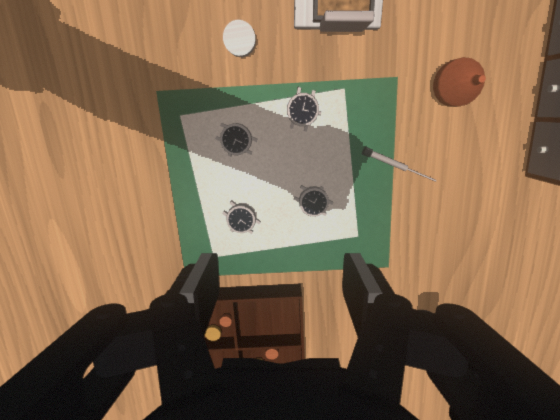

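The wrist view shows four watches dial up at (303,109), (235,139), (314,202) and (241,219), with lug axes and crowns measured. The first pick is (303,109).

```bash
python3 plan.py -s55 "0.5309 -0.2619 0.08 76.8" "0.5309 -0.2619 0.006 76.8"
```

```text
t 29.35 at [ 0.5002 -0.3368  0.2784] phi -3.2 w 0.0597 F [1.1 0.7 0.3]
[0.0095, 0.0033, 0.0248, 0, 0, -10]
[0.0088, 0.0049, 0.0248, 0, 0, -10]
[0.0078, 0.0064, 0.0248, 0, 0, -10]
[0.0066, 0.0077, 0.0248, 0, 0, -10]
[0.0052, 0.0087, 0.0248, 0, 0, -10]
[0.0036, 0.0095, 0.0248, 0, 0, -10]
[0.0019, 0.0099, 0.0248, 0, 0, -10]
[0.0002, 0.0101, 0.0248, 0, 0, -10]
--
[0, 0, 0.037, 0, 0, 0]
[0, 0, 0.037, 0, 0, 0]
--
```

Emit:
drive_tool(rows=[[0.0095,0.0033,0.0248,0,0,-10,0.4],[0.0088,0.0049,0.0248,0,0,-10,0.4],[0.0078,0.0064,0.0248,0,0,-10,0.4],[0.0066,0.0077,0.0248,0,0,-10,0.4],[0.0052,0.0087,0.0248,0,0,-10,0.4]], force=40)

```text
t: 29.98
ee_pos: [0.5192, -0.2908, 0.154]
ee_rot: [[-0.732, 0.681, -0.0], [0.681, 0.732, -0.0], [0.0, -0.0, -1.0]]
contact_force: [0.3, 0.7, 0.3]
width: 0.0603
```

Emit:
drive_tool(rows=[[0.0036,0.0095,0.0248,0,0,-10,0.4],[0.0019,0.0099,0.0248,0,0,-10,0.4],[0.0002,0.0101,0.0248,0,0,-10,0.4],[0,0,0,0,0,0,0.4],[0,0,0,0,0,0,0.4]])

```text
t: 30.6
ee_pos: [0.5308, -0.2638, 0.081]
ee_rot: [[-0.972, 0.233, 0.0], [0.233, 0.972, -0.001], [-0.0, -0.0, -1.0]]
contact_force: [-0.2, -0.5, 0.1]
width: 0.0595
```

```bash
python3 plan.py -s55 "0.5309 -0.2619 0.007 76.8"
```

```text
t 30.6 at [ 0.5308 -0.2638  0.081 ] phi 76.5 w 0.0595 F [-0.2 -0.5  0.1]
[0.0002, 0.001, 0.037, 0, 0, -0.1]
[0.0002, 0.0009, 0.037, 0, 0, -0.1]
--
```

Emit:
drive_tool(rows=[[0,0.002,0.037,0,0,0,0.4],[0,0,0.037,0,0,0,0.4],[0,0,0,0,0,0,0.4],[0,0,0,0,0,0,-1],[0,0,0,0,0,0,-1]])

```text
t: 31.22
ee_pos: [0.5324, -0.2623, 0.0087]
ee_rot: [[-0.973, 0.231, 0.002], [0.231, 0.973, -0.002], [-0.003, -0.001, -1.0]]
contact_force: [-0.4, -0.3, 5.4]
width: 0.0371
```

Emit:
drive_tool(rows=[[0,0,0,0,0,0,-1],[0,0,-0.015,0,0,0,-1],[0,0,-0.03,0,0,0,-1],[0,0,-0.04,0,0,0,-1],[0,0,0,0,0,0,-1]])

```text
t: 31.85
ee_pos: [0.5337, -0.2625, 0.0958]
ee_rot: [[-0.973, 0.23, 0.006], [0.23, 0.973, -0.004], [-0.007, -0.002, -1.0]]
contact_force: [0.7, -0.6, -1.1]
width: 0.0374
```

```bash
python3 plan.py -s50 "0.5799 -0.1409 0.095 -3.5"
```

```text
t 31.85 at [ 0.5337 -0.2625  0.0958] phi 76.7 w 0.0374 F [ 0.7 -0.6 -1.1]
[-0.0019, 0.0143, 0.0001, 0, 0, 8.9]
[0.0004, 0.0145, 0.0001, 0, 0, 8.9]
[0.0026, 0.0142, 0.0001, 0, 0, 8.9]
[0.0048, 0.0136, 0.0001, 0, 0, 8.9]
[0.0068, 0.0127, 0.0001, 0, 0, 8.9]
[0.0087, 0.0115, 0.0001, 0, 0, 8.9]
[0.0104, 0.01, 0.0001, 0, 0, 8.9]
[0.0118, 0.0083, 0.0001, 0, 0, 8.9]
[0.013, 0.0064, 0.0001, 0, 0, 8.9]
--
```

Emit:
drive_tool(rows=[[-0.0019,0.0143,0,0,0,8.9,-1],[0.0004,0.0145,0,0,0,8.9,-1],[0.0026,0.0142,0,0,0,8.9,-1],[0.0048,0.0136,0,0,0,8.9,-1],[0.0068,0.0127,0,0,0,8.9,-1]])

```text
t: 32.48
ee_pos: [0.5559, -0.1934, 0.091]
ee_rot: [[-0.528, 0.849, -0.001], [0.849, 0.528, 0.0], [0.001, -0.001, -1.0]]
contact_force: [0.5, -0.0, -0.2]
width: 0.0373
```

Emit:
drive_tool(rows=[[0.0087,0.0115,0,0,0,8.9,-1],[0.0104,0.01,0,0,0,8.9,-1],[0.0118,0.0083,0,0,0,8.9,-1],[0.013,0.0064,0,0,0,8.9,-1],[0,0,0,0,0,0,-1]])

```text
t: 33.1
ee_pos: [0.5768, -0.1381, 0.0912]
ee_rot: [[0.055, 0.998, -0.001], [0.998, -0.055, 0.001], [0.001, -0.001, -1.0]]
contact_force: [-0.2, -0.1, -0.8]
width: 0.0372
```

Emit:
drive_tool(rows=[[0,0,0,0,0,0,-1],[0,0,0,0,0,0,-1],[0,0,0,0,0,0,-1],[0,0,0,0,0,0,-1],[0,0,0,0,0,0,-1]])

```text
t: 33.72
ee_pos: [0.5767, -0.1401, 0.0912]
ee_rot: [[0.059, 0.998, -0.001], [0.998, -0.059, -0.0], [-0.0, -0.001, -1.0]]
contact_force: [0.4, 0.1, -1.1]
width: 0.0373
```

```bash
python3 - <<'E'
from h import *
im,d,K,R,t=grab("wrist"); cv2.imwrite("pics/w10.png",im); np.savez("w10.npz",im=im,d=d,K=K,R=R,t=t)
P=cloud(d,K,R,t); P[d==0]=[0,0,-1]
u=np.array([.061,.998]); c=np.array([.5845,-.066]); D=P[...,:2]-c; s=D@u; x=D@np.array([.998,-.061])
m=(P[...,2]>.0175)&(P[...,2]<.023)&(abs(x)<.032)&(abs(s)<.101)
for k,(lo,hi) in enumerate(((-.1,-.05),(-.05,0),(0,.05),(.05,.1))):
    q=m&(s>lo)&(s<hi); 
    if q.sum()>50: print("P",k+1,q.sum(),"s",np.percentile(s[q],[1,99]).round(4),"x",np.percentile(x[q],[1,99]).round(4),np.median(P[q][:,2]).round(4))
m=(P[...,2]>.05)&(P[...,2]<.066)&(abs(x)<.04)&(s<-.09); print("tab s",np.percentile(s[m],[1,99]),"x",np.percentile(x[m],[1,99])) if m.sum()>20 else 0
E
python3 plan.py -s50 "0.5799 -0.1409 0.06 -3.5" "0.5799 -0.1409 0.028 -3.5"
```

```text
P 1 2994 s [-0.0873 -0.0553] x [-0.0288  0.029 ] 0.0202
P 2 6179 s [-0.0498 -0.004 ] x [-0.0288  0.0289] 0.0203
P 3 7653 s [0.0005 0.0462] x [-0.0287  0.0289] 0.0203
P 4 1979 s [0.0516 0.0618] x [-0.0288  0.0289] 0.0203
tab s [-0.11288446 -0.10416284] x [-0.0246089   0.02048771]
t 33.77 at [ 0.5767 -0.14    0.0912] phi -3.4 w 0.0373 F [-0.2  0.6 -1.3]
[-0.0007, 0.0033, 0.0312, 0, 0, 0.1]
--
[0, 0, 0.032, 0, 0, 0]
--
```

View pics/w10.png

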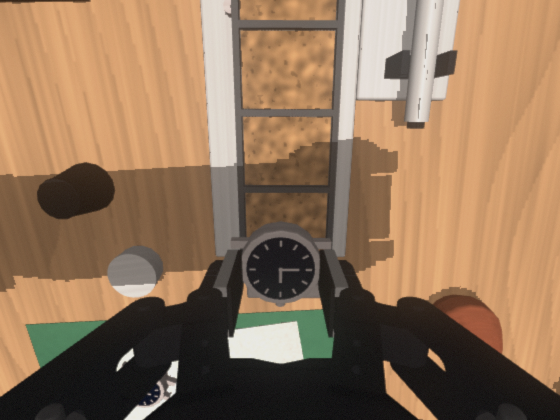

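Picture: the watch is held dial up and square at (281,268), and P2 and P3 show clear cork floors. The pocket centres came out 1.8 mm further along -y.

Emit:
drive_tool(rows=[[-0.003,0.003,0.02,0,0,0,-1],[0,0,0.02,0,0,0,-1],[0,0,0.015,0,0,0,-1],[0,0,0.007,0,0,0,-1],[0,0,0,0,0,0,-1]])

```text
t: 34.4
ee_pos: [0.5794, -0.1428, 0.0289]
ee_rot: [[0.059, 0.998, -0.001], [0.998, -0.059, 0.0], [0.0, -0.001, -1.0]]
contact_force: [-0.3, -0.2, -1.0]
width: 0.0373
```

Emit:
drive_tool(rows=[[0,0,0,0,0,0,-1],[0,0,0,0,0,0,0.1],[0,0,0,0,0,0,0.1],[0,0,0,0,0,0,0.2],[0,0,-0.05,0,0,0,0.2]])

```text
t: 35.02
ee_pos: [0.5759, -0.1425, 0.0759]
ee_rot: [[0.059, 0.998, -0.009], [0.998, -0.059, 0.002], [0.002, -0.009, -1.0]]
contact_force: [1.6, -0.7, -0.0]
width: 0.0512
```

Emit:
drive_tool(rows=[[0,0,-0.06,0,0,0,0.4],[-0.03,-0.02,-0.05,0,0,0,0.4],[-0.055,-0.02,-0.03,0,0,0,0.4],[-0.055,-0.02,0,0,0,0,0.4],[-0.055,-0.02,0,0,0,0,0.4]])

```text
t: 35.65
ee_pos: [0.4888, -0.3321, 0.219]
ee_rot: [[0.059, 0.998, 0.001], [0.998, -0.059, -0.001], [-0.001, 0.001, -1.0]]
contact_force: [1.0, 0.5, -0.4]
width: 0.0597
```

Emit:
drive_tool(rows=[[0,0,0,0,0,0,0.4],[0,0,0,0,0,0,0.4],[0,0,0,0,0,0,0.4],[0,0,0,0,0,0,0.4],[0,0,0,0,0,0,0.4]])

```text
t: 36.28
ee_pos: [0.4898, -0.3295, 0.2178]
ee_rot: [[0.058, 0.998, -0.001], [0.998, -0.058, 0.0], [0.0, -0.001, -1.0]]
contact_force: [0.4, 0.0, 0.2]
width: 0.0593
```

```bash
cat >> wat.py <<'E'
for k,(px,py) in enumerate(((.5798,-.1426),(.5829,-.0927),(.5859,-.0428),(.589,.0071))):
    m=(P[...,2]>.0305)&(P[...,2]<.042)&(abs(P[...,0]-px)<.03)&(abs(P[...,1]-py)<.024)
    if m.sum()>80: q=P[m];(cc,r)=cv2.minEnclosingCircle(q[:,:2].astype(np.float32)*1000); print("P",k+1,np.round(cc,1),round(r,1),np.percentile(q[:,2],[5,50,95]).round(4),"off",np.round(np.array(cc)-[px*1000,py*1000],1))
E
python3 -W ignore wat.py w11; python3 plan.py
```

```text
36.325 [ 0.4897 -0.3297  0.2178] [ 0.8   0.39 -0.32  1.72  0.14  1.05  0.37]
[242.  34.] 1063 c [ 460.2 -180.1] r 18.4 z 0.018 lug axis nan 0 nan crown nan 0
[238. 149.] 1043 c [ 444.8 -293.8] r 20.1 z 0.0142 lug axis -29.4 64 0.69 crown -116.5 10
[328. 221.] 860 c [ 542.1 -381. ] r 20.2 z 0.0142 lug axis -30.3 53 0.62 crown 59.8 10
[244. 241.] 817 c [ 441.8 -400.1] r 20.0 z 0.0141 lug axis -39.0 53 0.71 crown -130.8 6
t 36.33 at [ 0.4897 -0.3297  0.2178] phi -3.3 w 0.06 F [-0.  -0.2 -0.7]
```

```bash
python3 plan.py -s55 "0.4448 -0.2938 0.08 -28" "0.4448 -0.2938 0.007 -28"; echo; sed -i 's/^s=telemetry.read_state(); p=/s=telemetry.read_state(); p=/' plan.py
```

```text
t 36.33 at [ 0.4897 -0.3297  0.2178] phi -3.3 w 0.06 F [-0.  -0.2 -0.7]
[0.0111, -0.0156, 0.0459, 0, 0, 8.2]
[0.0087, -0.017, 0.0459, 0, 0, 8.2]
[0.0062, -0.0181, 0.0459, 0, 0, 8.2]
--
[0, 0, 0.0365, 0, 0, 0]
[0, 0, 0.0365, 0, 0, 0]
--
```

Emit:
drive_tool(rows=[[0.0111,-0.0156,0.0459,0,0,8.2,0.4],[0.0087,-0.017,0.0459,0,0,8.2,0.4],[0.0062,-0.0181,0.0459,0,0,8.2,0.4],[0,0,0,0,0,0,0.4],[0,0,0,0,0,0,0.4]])

```text
t: 36.95
ee_pos: [0.4465, -0.2954, 0.0817]
ee_rot: [[0.467, 0.884, 0.002], [0.884, -0.467, -0.002], [-0.0, 0.002, -1.0]]
contact_force: [0.6, -0.9, -0.2]
width: 0.0598
```

Emit:
drive_tool(rows=[[0,0,0.03,0,0,0,0.4],[0,0,0,0,0,0,0.4],[0,0,0,0,0,0,0.4],[0,0,0,0,0,0,0.4],[0,0,0,0,0,0,0.4]])

```text
t: 37.58
ee_pos: [0.4451, -0.2949, 0.0511]
ee_rot: [[0.469, 0.883, 0.001], [0.883, -0.469, -0.001], [-0.0, 0.001, -1.0]]
contact_force: [0.7, 0.3, -0.8]
width: 0.0597
```

```bash
python3 plan.py -s55 "0.4448 -0.2938 0.007 -28"
```

```text
t 37.58 at [ 0.4451 -0.2949  0.0511] phi -28.0 w 0.0597 F [ 0.7  0.3 -0.8]
[0.0008, -0.0008, 0.0441, 0.1, 0, 0]
--
```

Emit:
drive_tool(rows=[[0.0008,-0.0008,0.022,0,0,0,0.4],[0,0,0.022,0,0,0,0.4],[0,0,0,0,0,0,0.4],[0,0,0,0,0,0,-1],[0,0,0,0,0,0,-1]])

```text
t: 38.2
ee_pos: [0.4448, -0.2937, 0.0073]
ee_rot: [[0.469, 0.883, 0.001], [0.883, -0.469, -0.001], [-0.0, 0.001, -1.0]]
contact_force: [-0.5, 1.3, 3.1]
width: 0.0375
```

Emit:
drive_tool(rows=[[0,0,0,0,0,0,-1],[0,0,-0.015,0,0,0,-1],[0,0,-0.03,0,0,0,-1],[0,0,-0.04,0,0,0,-1],[0,0,0,0,0,0,-1]])

```text
t: 38.83
ee_pos: [0.4468, -0.295, 0.0951]
ee_rot: [[0.47, 0.883, 0.006], [0.883, -0.47, -0.004], [-0.001, 0.007, -1.0]]
contact_force: [0.8, 1.0, -0.7]
width: 0.0375
```

```bash
python3 plan.py -s50 "0.5829 -0.0927 0.092 -3.5"
```

```text
t 38.83 at [ 0.4468 -0.295   0.0951] phi -28.0 w 0.0375 F [ 0.8  1.  -0.7]
[0.0485, 0.005, 0.0006, 0.1, 0, -4.9]
[0.0479, 0.0091, 0.0006, 0.1, 0, -4.9]
[0.0469, 0.0132, 0.0006, 0.1, 0, -4.9]
[0.0456, 0.0172, 0.0006, 0.1, 0, -4.9]
[0.044, 0.021, 0.0006, 0.1, 0, -4.9]
--
```

Emit:
drive_tool(rows=[[0.0485,0.006,0,0,0,-4.9,-1],[0.0479,0.0095,0,0,0,-4.9,-1],[0.0469,0.0135,0,0,0,-4.9,-1],[0.0456,0.0175,0,0,0,-4.9,-1],[0.044,0.0215,0,0,0,-4.9,-1]])

```text
t: 39.45
ee_pos: [0.5827, -0.0908, 0.0907]
ee_rot: [[0.059, 0.998, -0.001], [0.998, -0.059, -0.0], [-0.0, -0.001, -1.0]]
contact_force: [0.7, 0.0, -1.0]
width: 0.037
```

Emit:
drive_tool(rows=[[0,0,0,0,0,0,-1],[0,0,0.02,0,0,0,-1],[0,0,0,0,0,0,-1],[0,0,0,0,0,0,-1],[0,0,0,0,0,0,-1]])

```text
t: 40.08
ee_pos: [0.5824, -0.0928, 0.0713]
ee_rot: [[0.062, 0.998, -0.0], [0.998, -0.062, -0.0], [-0.0, -0.0, -1.0]]
contact_force: [0.5, -0.0, -1.2]
width: 0.0374
```

```bash
python3 plan.py -s50 "0.5829 -0.0927 0.06 -3.5" "0.5829 -0.0927 0.028 -3.5"
```

```text
t 40.08 at [ 0.5824 -0.0928  0.0713] phi -3.6 w 0.0374 F [ 0.5 -0.  -1.2]
[0.0001, 0.0005, 0.0113, 0, 0, -0.1]
--
[0, 0, 0.032, 0, 0, 0]
--
```

Emit:
drive_tool(rows=[[0,0.0005,0.02,0,0,0,-1],[0,0,0.016,0,0,0,-1],[0,0,0.007,0,0,0,-1],[0,0,0,0,0,0,-1],[0,0,0,0,0,0,-1]])

```text
t: 40.7
ee_pos: [0.5828, -0.0918, 0.0276]
ee_rot: [[0.061, 0.998, -0.001], [0.998, -0.061, 0.0], [0.0, -0.001, -1.0]]
contact_force: [0.6, 0.7, -1.0]
width: 0.0376
```

Emit:
drive_tool(rows=[[0,0,0,0,0,0,0.1],[0,0,0,0,0,0,0.1],[0,0,0,0,0,0,0.2],[0,0,-0.03,0,0,0,0.2],[0,0,-0.06,0,0,0,0.2]])

```text
t: 41.32
ee_pos: [0.5806, -0.0918, 0.1165]
ee_rot: [[0.061, 0.998, -0.007], [0.998, -0.061, 0.001], [0.001, -0.007, -1.0]]
contact_force: [1.0, 0.0, -0.1]
width: 0.0513
```

Emit:
drive_tool(rows=[[-0.04,-0.01,-0.05,0,0,0,0.4],[-0.055,-0.01,-0.03,0,0,0,0.4],[-0.055,-0.01,-0.02,0,0,0,0.4],[-0.055,-0.01,0,0,0,0,0.4],[-0.055,-0.01,0,0,0,0,0.4]])

```text
t: 41.95
ee_pos: [0.5175, -0.3481, 0.2167]
ee_rot: [[0.061, 0.998, 0.001], [0.998, -0.061, -0.001], [-0.001, 0.001, -1.0]]
contact_force: [0.7, 0.3, 0.4]
width: 0.06
```

Emit:
drive_tool(rows=[[0,0,0,0,0,0,0.4],[0,0,0,0,0,0,0.4],[0,0,0,0,0,0,0.4],[0,0,0,0,0,0,0.4],[0,0,0,0,0,0,0.4]])

```text
t: 42.58
ee_pos: [0.5184, -0.3454, 0.216]
ee_rot: [[0.059, 0.998, -0.0], [0.998, -0.059, -0.0], [-0.0, -0.0, -1.0]]
contact_force: [0.8, -0.2, 0.2]
width: 0.0598
```

```bash
python3 -W ignore wat.py w12; python3 plan.py -s55 "0.542 -0.381 0.06 -30.3"
```

```text
42.625 [ 0.5182 -0.3456  0.216 ] [ 0.78  0.45 -0.31  1.64  0.15  1.07  0.36]
[210.  17.] 1139 c [ 460.1 -180.2] r 18.6 z 0.0179 lug axis nan 0 nan crown nan 0
[303. 210.] 899 c [ 541.6 -381.1] r 20.0 z 0.0142 lug axis -33.0 51 0.72 crown 58.3 10
[218. 230.] 846 c [ 441.9 -400.1] r 20.1 z 0.0141 lug axis -41.7 52 0.7 crown -131.3 5
t 42.62 at [ 0.5182 -0.3456  0.216 ] phi -3.4 w 0.0598 F [ 0.3  0.2 -0.7]
[-0.0113, 0.0086, 0.052, 0, 0, 9]
[-0.0098, 0.0103, 0.052, 0, 0, 9]
[-0.0081, 0.0117, 0.052, 0, 0, 9]
--
```

Emit:
drive_tool(rows=[[-0.0113,0.0086,0.052,0,0,9.2,0.4],[-0.0098,0.0103,0.052,0,0,9.2,0.4],[-0.0081,0.0117,0.052,0,0,9.2,0.4],[0,0,0,0,0,0,0.4],[0,0,0,0,0,0,0.4]])

```text
t: 43.25
ee_pos: [0.5424, -0.3815, 0.0612]
ee_rot: [[0.514, 0.858, 0.001], [0.858, -0.514, -0.0], [0.0, 0.001, -1.0]]
contact_force: [0.1, 0.3, -0.6]
width: 0.0595
```

Emit:
drive_tool(rows=[[0,0,0,0,0,0,0.4],[0,0,0,0,0,0,0.4],[0,0,0,0,0,0,0.4],[0,0,0,0,0,0,0.4],[0,0,0,0,0,0,0.4]])

```text
t: 43.88
ee_pos: [0.5414, -0.3818, 0.0599]
ee_rot: [[0.517, 0.856, -0.001], [0.856, -0.517, -0.0], [-0.0, -0.0, -1.0]]
contact_force: [-0.1, -0.3, -0.3]
width: 0.06
```

```bash
python3 plan.py -s55 "0.5418 -0.381 0.007 -31"
```

```text
t 43.88 at [ 0.5414 -0.3818  0.0599] phi -31.1 w 0.06 F [-0.1 -0.3 -0.3]
[0.0009, 0, 0.0529, 0, 0, -0.1]
--
```

Emit:
drive_tool(rows=[[0.001,0,0.027,0,0,0,0.4],[0,0,0.026,0,0,0,0.4],[0,0,0,0,0,0,0.4],[0,0,0,0,0,0,-1],[0,0,0,0,0,0,-1]])

```text
t: 44.5
ee_pos: [0.5429, -0.3815, 0.0083]
ee_rot: [[0.517, 0.856, 0.001], [0.856, -0.517, -0.001], [-0.0, 0.002, -1.0]]
contact_force: [-0.1, -0.2, -2.5]
width: 0.0375
```

Emit:
drive_tool(rows=[[0,0,0,0,0,0,-1],[0,0,-0.015,0,0,0,-1],[0,0,-0.03,0,0,0,-1],[0,0,-0.04,0,0,0,-1],[0,0,0,0,0,0,-1]])

```text
t: 45.12
ee_pos: [0.5449, -0.3827, 0.097]
ee_rot: [[0.517, 0.856, 0.006], [0.856, -0.517, -0.005], [-0.001, 0.008, -1.0]]
contact_force: [1.1, -0.7, -1.1]
width: 0.0372
```

```bash
python3 plan.py -s58 "0.5859 -0.0428 0.092 -3.5"
```

```text
t 45.12 at [ 0.5449 -0.3827  0.097 ] phi -31.1 w 0.0372 F [ 1.1 -0.7 -1.1]
[0.052, -0.0234, 0.0006, 0.1, 0, -4.6]
[0.0537, -0.0192, 0.0007, 0.1, 0, -4.6]
[0.0551, -0.0148, 0.0007, 0.1, 0, -4.6]
[0.0561, -0.0103, 0.0007, 0.1, 0, -4.6]
[0.0568, -0.0058, 0.0008, 0.1, 0, -4.6]
[0.057, -0.0012, 0.0008, 0.1, 0, -4.6]
--
```

Emit:
drive_tool(rows=[[0.052,-0.023,0,0,0,-4.6,-1],[0.0537,-0.019,0,0,0,-4.6,-1],[0.0551,-0.0145,0,0,0,-4.6,-1],[0.0561,-0.01,0,0,0,-4.6,-1],[0.0568,-0.0055,0,0,0,-4.6,-1]])

```text
t: 45.75
ee_pos: [0.577, -0.0965, 0.0917]
ee_rot: [[0.138, 0.99, -0.001], [0.99, -0.138, -0.0], [-0.0, -0.001, -1.0]]
contact_force: [0.9, 0.1, -1.5]
width: 0.0375
```

Emit:
drive_tool(rows=[[0.057,-0.001,0,0,0,-4.6,-1],[0,0,0,0,0,0,-1],[0,0,0.02,0,0,0,-1],[0,0,0,0,0,0,-1],[0,0,0,0,0,0,-1]])

```text
t: 46.38
ee_pos: [0.5838, -0.0434, 0.071]
ee_rot: [[0.064, 0.998, -0.002], [0.998, -0.064, -0.0], [-0.001, -0.002, -1.0]]
contact_force: [-0.5, -0.3, -1.4]
width: 0.0374
```

Emit:
drive_tool(rows=[[0,0,0,0,0,0,-1],[0,0,0,0,0,0,-1],[0,0,0,0,0,0,-1],[0,0,0,0,0,0,-1],[0,0,0,0,0,0,-1]])

```text
t: 47.0
ee_pos: [0.5845, -0.0416, 0.0719]
ee_rot: [[0.061, 0.998, -0.0], [0.998, -0.061, -0.0], [-0.0, -0.0, -1.0]]
contact_force: [-0.7, 0.6, -0.9]
width: 0.0371
```

```bash
python3 plan.py -s50 "0.5859 -0.0428 0.06 -3.5" "0.5859 -0.0428 0.0285 -3.5"
```

```text
t 47.0 at [ 0.5845 -0.0416  0.0719] phi -3.5 w 0.0371 F [-0.7  0.6 -0.9]
[-0.0011, 0.0014, 0.0119, 0, 0, 0]
--
[0, 0, 0.0315, 0, 0, 0]
--
```

Emit:
drive_tool(rows=[[-0.001,0.0014,0.02,0,0,0,-1],[0,0,0.016,0,0,0,-1],[0,0,0.007,0,0,0,-1],[0,0,0,0,0,0,-1],[0,0,0,0,0,0,-1]])

```text
t: 47.62
ee_pos: [0.5856, -0.0426, 0.0283]
ee_rot: [[0.061, 0.998, -0.001], [0.998, -0.061, 0.0], [0.0, -0.001, -1.0]]
contact_force: [-0.9, 0.3, -0.9]
width: 0.0376
```

Emit:
drive_tool(rows=[[0,0,0,0,0,0,0.1],[0,0,0,0,0,0,0.1],[0,0,0,0,0,0,0.2],[0,0,-0.03,0,0,0,0.2],[0,0,-0.06,0,0,0,0.2]])

```text
t: 48.25
ee_pos: [0.5835, -0.0427, 0.1173]
ee_rot: [[0.061, 0.998, -0.007], [0.998, -0.061, 0.001], [0.0, -0.007, -1.0]]
contact_force: [1.8, -0.5, 0.5]
width: 0.0511
```

Emit:
drive_tool(rows=[[-0.05,-0.02,-0.04,0,0,0,0.4],[-0.06,-0.015,-0.03,0,0,0,0.4],[-0.06,-0.015,-0.02,0,0,0,0.4],[-0.06,-0.015,0,0,0,0,0.4],[-0.06,-0.015,0,0,0,0,0.4]])

```text
t: 48.88
ee_pos: [0.4918, -0.3183, 0.2035]
ee_rot: [[0.061, 0.998, 0.001], [0.998, -0.061, -0.001], [-0.001, 0.001, -1.0]]
contact_force: [0.5, -0.5, -0.3]
width: 0.0597
```

Emit:
drive_tool(rows=[[0,0,0,0,0,0,0.4],[0,0,0,0,0,0,0.4],[0,0,0,0,0,0,0.4],[0,0,0,0,0,0,0.4],[0,0,0,0,0,0,0.4]])

```text
t: 49.5
ee_pos: [0.4928, -0.3154, 0.2027]
ee_rot: [[0.059, 0.998, -0.001], [0.998, -0.059, 0.0], [0.0, -0.001, -1.0]]
contact_force: [-0.2, 0.1, -0.3]
width: 0.0595
```

```bash
python3 -W ignore wat.py w13; python3 plan.py -s55 "0.442 -0.4 0.06 -40.5"
```

```text
49.55 [ 0.4927 -0.3157  0.2027] [ 0.75  0.4  -0.29  1.75  0.13  1.01  0.35]
[238.  47.] 1122 c [ 460.1 -180. ] r 18.6 z 0.018 lug axis nan 0 nan crown nan 0
[241. 257.] 857 c [ 442.2 -400.5] r 20.4 z 0.0141 lug axis -39.8 60 0.66 crown -131.3 6
P 1 [ 577.7 -155.3] 14.3 [0.0317 0.0339 0.0354] off [ -2.1 -12.7]
t 49.55 at [ 0.4927 -0.3157  0.2027] phi -3.4 w 0.0601 F [-0.7  0.1 -1.1]
[-0.0218, -0.0114, 0.0357, 0, 0, 9.3]
[-0.0234, -0.0077, 0.0357, 0, 0, 9.3]
[-0.0243, -0.0039, 0.0357, 0, 0, 9.3]
[-0.0246, 0.0001, 0.0357, 0, 0, 9.3]
--
```

Emit:
drive_tool(rows=[[-0.0218,-0.0114,0.0357,0,0,9.2,0.4],[-0.0234,-0.0077,0.0357,0,0,9.2,0.4],[-0.0243,-0.0039,0.0357,0,0,9.2,0.4],[-0.0246,0,0.0357,0,0,9.2,0.4],[0,0,0,0,0,0,0.4]])

```text
t: 50.18
ee_pos: [0.4377, -0.4011, 0.0568]
ee_rot: [[0.649, 0.761, -0.006], [0.761, -0.649, 0.003], [-0.002, -0.007, -1.0]]
contact_force: [-0.0, -0.9, -0.4]
width: 0.0599
```

Emit:
drive_tool(rows=[[0,0,0,0,0,0,0.4],[0,0,0,0,0,0,0.4],[0,0,0,0,0,0,0.4],[0,0,0,0,0,0,0.4],[0,0,0,0,0,0,0.4]])

```text
t: 50.8
ee_pos: [0.4416, -0.4007, 0.0602]
ee_rot: [[0.647, 0.763, -0.0], [0.763, -0.647, -0.0], [-0.0, -0.0, -1.0]]
contact_force: [0.9, 0.3, 0.4]
width: 0.0596
```

```bash
python3 plan.py -s55 "0.442 -0.4002 0.007 -40.3"
```

```text
t 50.8 at [ 0.4416 -0.4007  0.0602] phi -40.3 w 0.0596 F [0.9 0.3 0.4]
[0.0007, 0, 0.0532, 0, 0, 0]
--
```

Emit:
drive_tool(rows=[[0.0007,0,0.027,0,0,0,0.4],[0,0,0.026,0,0,0,0.4],[0,0,0,0,0,0,0.4],[0,0,0,0,0,0,-1],[0,0,0,0,0,0,-1]])

```text
t: 51.42
ee_pos: [0.4427, -0.4009, 0.0082]
ee_rot: [[0.647, 0.763, 0.001], [0.763, -0.647, -0.001], [-0.0, 0.002, -1.0]]
contact_force: [-1.0, 0.5, 2.0]
width: 0.0374
```

Emit:
drive_tool(rows=[[0,0,0,0,0,0,-1],[0,0,-0.015,0,0,0,-1],[0,0,-0.03,0,0,0,-1],[0,0,-0.04,0,0,0,-1],[0,0,0,0,0,0,-1]])

```text
t: 52.05
ee_pos: [0.4443, -0.4022, 0.0964]
ee_rot: [[0.647, 0.763, 0.005], [0.763, -0.647, -0.005], [-0.001, 0.007, -1.0]]
contact_force: [1.6, -0.3, -0.3]
width: 0.0372
```

```bash
python3 plan.py -s58 "0.589 0.0071 0.092 -3.5"
```

```text
t 52.05 at [ 0.4443 -0.4022  0.0964] phi -40.3 w 0.0372 F [ 1.6 -0.3 -0.3]
[0.0507, -0.0193, 0.0004, 0, 0, -4.6]
[0.0521, -0.0152, 0.0004, 0, 0, -4.6]
[0.0532, -0.011, 0.0004, 0, 0, -4.6]
[0.0539, -0.0067, 0.0005, 0, 0, -4.6]
[0.0542, -0.0023, 0.0005, 0, 0, -4.6]
[0.0542, 0.002, 0.0005, 0, 0, -4.6]
[0.0539, 0.0064, 0.0005, 0, 0, -4.6]
[0.0532, 0.0107, 0.0005, 0, 0, -4.6]
--
```

Emit:
drive_tool(rows=[[0.0507,-0.019,0,0,0,-4.6,-1],[0.0521,-0.015,0,0,0,-4.6,-1],[0.0532,-0.0107,0,0,0,-4.6,-1],[0.0539,-0.0064,0,0,0,-4.6,-1],[0.0542,-0.002,0,0,0,-4.6,-1]])

```text
t: 52.68
ee_pos: [0.5333, -0.1433, 0.0916]
ee_rot: [[0.295, 0.955, -0.001], [0.955, -0.295, -0.0], [-0.0, -0.001, -1.0]]
contact_force: [1.0, -1.1, -0.7]
width: 0.0373
```

Emit:
drive_tool(rows=[[0.0542,0.0022,0,0,0,-4.6,-1],[0.0539,0.0067,0,0,0,-4.6,-1],[0.0532,0.011,0,0,0,-4.6,-1],[0,0,0,0,0,0,-1],[0,0,0.02,0,0,0,-1]])

```text
t: 53.3
ee_pos: [0.5894, 0.0081, 0.0721]
ee_rot: [[0.061, 0.998, 0.002], [0.998, -0.061, -0.001], [-0.001, 0.002, -1.0]]
contact_force: [0.6, -1.4, -1.7]
width: 0.0374
```

Emit:
drive_tool(rows=[[0,0,0,0,0,0,-1],[0,0,0,0,0,0,-1],[0,0,0,0,0,0,-1],[0,0,0,0,0,0,-1],[0,0,0,0,0,0,-1]])

```text
t: 53.92
ee_pos: [0.5887, 0.0083, 0.0721]
ee_rot: [[0.061, 0.998, -0.0], [0.998, -0.061, -0.0], [-0.0, -0.0, -1.0]]
contact_force: [-0.6, -0.3, -1.0]
width: 0.0374
```

```bash
python3 plan.py -s50 "0.589 0.0071 0.06 -3.5" "0.589 0.0071 0.0285 -3.5"
```

```text
t 53.92 at [0.5887 0.0083 0.0721] phi -3.5 w 0.0374 F [-0.6 -0.3 -1. ]
[-0.0011, 0.0004, 0.0121, 0, 0, 0]
--
[0, 0, 0.0315, 0, 0, 0]
--
```

Emit:
drive_tool(rows=[[-0.001,0,0.02,0,0,0,-1],[0,0,0.016,0,0,0,-1],[0,0,0.007,0,0,0,-1],[0,0,0,0,0,0,-1],[0,0,0,0,0,0,-1]])

```text
t: 54.55
ee_pos: [0.5881, 0.0075, 0.0282]
ee_rot: [[0.061, 0.998, -0.001], [0.998, -0.061, 0.0], [0.0, -0.001, -1.0]]
contact_force: [-0.2, 0.1, -1.3]
width: 0.0372
```

Emit:
drive_tool(rows=[[0,0,0,0,0,0,0.1],[0,0,0,0,0,0,0.1],[0,0,0,0,0,0,0.2],[0,0,-0.03,0,0,0,0.2],[0,0,-0.06,0,0,0,0.2]])

```text
t: 55.18
ee_pos: [0.5861, 0.0072, 0.1172]
ee_rot: [[0.061, 0.998, -0.007], [0.998, -0.061, 0.0], [-0.0, -0.007, -1.0]]
contact_force: [1.7, -1.3, 0.1]
width: 0.0515
```

Emit:
drive_tool(rows=[[-0.045,-0.01,-0.045,0,0,0,0.2],[-0.045,-0.01,-0.045,0,0,0,0.2],[-0.045,-0.01,-0.04,0,0,0,0],[-0.03,0,-0.03,0,0,0,0],[0,0,0,0,0,0,0]])

```text
t: 55.8
ee_pos: [0.5502, -0.157, 0.2792]
ee_rot: [[0.067, 0.998, 0.005], [0.998, -0.067, -0.003], [-0.003, 0.005, -1.0]]
contact_force: [0.3, -0.3, -0.7]
width: 0.0428
```

Emit:
drive_tool(rows=[[0,0,0,0,0,0,0],[0,0,0,0,0,0,0],[0,0,0,0,0,0,0],[0,0,0,0,0,0,0],[0,0,0,0,0,0,0]])

```text
t: 56.42
ee_pos: [0.5492, -0.1526, 0.2759]
ee_rot: [[0.061, 0.998, -0.001], [0.998, -0.061, 0.0], [0.0, -0.001, -1.0]]
contact_force: [0.3, -0.2, -0.3]
width: 0.0427
```

```bash
cat > chk.py <<'E'
from h import *
import sys
off=float(sys.argv[2])
s=telemetry.read_state(); print(s["t"],s["ee_pos"].round(4))
im,d,K,R,t=grab(sys.argv[3] if len(sys.argv)>3 else "wrist"); cv2.imwrite(f"pics/{sys.argv[1]}.png",im)
P=cloud(d,K,R,t); P[d==0]=[0,0,-1]
U=np.array([.061,.998])*off
def circ(px,py,lo,hi,lab,w=.030,h=.024):
    m=(P[...,2]>lo)&(P[...,2]<hi)&(abs(P[...,0]-px)<w)&(abs(P[...,1]-py)<h)
    if m.sum()>80: q=P[m];(cc,r)=cv2.minEnclosingCircle(q[:,:2].astype(np.float32)*1000); A=np.c_[q[:,:2]-q[:,:2].mean(0),np.ones(len(q))]; g=np.linalg.lstsq(A,q[:,2],rcond=None)[0]; print(lab,np.round(cc,1),round(r,1),np.percentile(q[:,2],[5,50,95]).round(4),"off",np.round(np.array(cc)-[px*1000,py*1000],1),"tilt",np.hypot(*g[:2]).round(3))
for k,p in enumerate(((.5798,-.1426),(.5829,-.0927),(.5859,-.0428),(.589,.0071))): circ(p[0]+U[0],p[1]+U[1],.0305,.042,f"P{k+1}")
circ(.4363,.0929,.014,.03,"well A"); circ(.4337,.0391,.014,.03,"well B")
m=(P[...,2]>.036)&(P[...,2]<.06)&(P[...,0]>.64)&(P[...,0]<.70)&(P[...,1]>-.1)&(P[...,1]<.12)
q=P[m]
if len(q)>30:print("torch",cv2.minAreaRect(q[:,:2].astype(np.float32)*1000),np.percentile(q[:,2],[50,95]))
m=(P[...,2]>.05)&(P[...,2]<.066)&(abs(P[...,0]-.58)<.045)&(P[...,1]<-.07)&(P[...,1]>-.21)
q=P[m]
if len(q)>30:print("tab",cv2.minAreaRect(q[:,:2].astype(np.float32)*1000))
E
python3 chk.py c1 0
```

```text
56.425 [ 0.5492 -0.1526  0.2759]
P1 [ 579.5 -143.1] 21.3 [0.0327 0.0342 0.0355] off [-0.3 -0.5] tilt 0.003
P2 [582.5 -92.3] 20.7 [0.0327 0.0343 0.0356] off [-0.4  0.4] tilt 0.004
P3 [585.1 -41.3] 21.2 [0.0327 0.0343 0.0356] off [-0.8  1.5] tilt 0.006
P4 [587.1   6. ] 21.2 [0.0326 0.0343 0.0358] off [-1.9 -1.1] tilt 0.015
well B [432.4  38.2] 19.0 [0.0163 0.0181 0.0196] off [-1.3 -0.9] tilt 0.026
torch ((665.1007080078125, -27.465198516845703), (107.38867950439453, 30.298316955566406), 86.71844482421875) [0.03923102 0.04204509]
tab ((578.1883544921875, -173.75778198242188), (9.69229507446289, 48.33296203613281), 86.38876342773438)
```

View pics/c1.png

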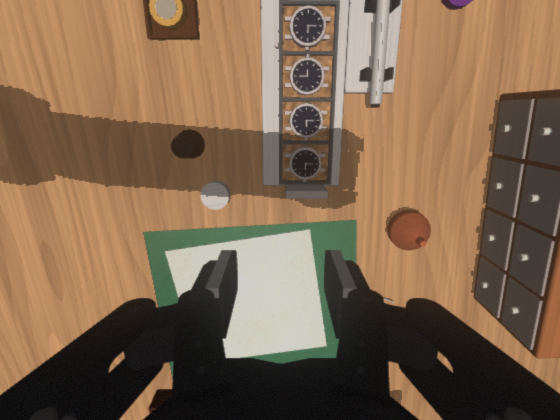

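Picture: four watches sit flat in the pockets at (308,26), (306,75), (306,119) and (306,162). The torch is in the saddles at (378,50) and a disc is in the well at (166,8). All offsets are under 2.3 mm, so now I push.

```bash
python3 plan.py -s50 "0.5757 -0.2138 0.13 -3.5" "0.5757 -0.2138 0.03 -3.5"
```

```text
t 56.48 at [ 0.5493 -0.1527  0.276 ] phi -3.5 w 0.0425 F [-0.2 -0.6 -0.2]
[-0.0148, 0.0076, 0.0365, 0, 0, 0]
[-0.0148, 0.0075, 0.0365, 0, 0, 0]
[-0.0148, 0.0075, 0.0365, 0, 0, 0]
[-0.0148, 0.0075, 0.0365, 0, 0, 0]
--
[0, 0, 0.05, 0, 0, 0]
[0, 0, 0.05, 0, 0, 0]
--
```

Emit:
drive_tool(rows=[[-0.0148,0.0075,0.0365,0,0,0,-1],[-0.0148,0.0075,0.0365,0,0,0,-1],[-0.0148,0.0075,0.0365,0,0,0,-1],[-0.0148,0.0075,0.0365,0,0,0,-1],[0,0,0,0,0,0,-1]])

```text
t: 57.1
ee_pos: [0.5729, -0.2146, 0.1268]
ee_rot: [[0.063, 0.998, -0.007], [0.998, -0.063, 0.002], [0.001, -0.007, -1.0]]
contact_force: [0.1, -0.1, 1.3]
width: -0.0
```

Emit:
drive_tool(rows=[[0,0,0.05,0,0,0,-1],[0,0,0.05,0,0,0,-1],[0,0,0,0,0,0,-1],[0,0,0,0,0,0,-1],[0,0,0,0,0,0,-1]])

```text
t: 57.72
ee_pos: [0.5779, -0.2143, 0.0333]
ee_rot: [[0.061, 0.998, 0.004], [0.998, -0.061, -0.002], [-0.001, 0.004, -1.0]]
contact_force: [-0.4, 0.7, -0.1]
width: 0.0002
```

```bash
python3 plan.py -s8 "0.5772 -0.1898 0.03 -3.5"
```

```text
t 57.73 at [ 0.5779 -0.2143  0.0333] phi -3.5 w 0.0002 F [-0.4  0.7 -0.1]
[0.0061, -0.0005, 0.0008, 0.1, 0, 0]
[0.0061, -0.0005, 0.0008, 0.1, 0, 0]
[0.0061, -0.0005, 0.0008, 0.1, 0, 0]
[0.0061, -0.0005, 0.0008, 0.1, 0, 0]
--
```

Emit:
drive_tool(rows=[[0.008,0,0,0,0,0,-1],[0.008,0,0,0,0,0,-1],[0.005,0,0,0,0,0,-1],[0.004,0,0,0,0,0,-1],[0.004,0,0,0,0,0,-1]])

```text
t: 58.35
ee_pos: [0.5773, -0.1852, 0.0302]
ee_rot: [[0.061, 0.998, -0.0], [0.998, -0.061, -0.001], [-0.001, -0.0, -1.0]]
contact_force: [0.2, -1.1, 1.4]
width: 0.0003
```

Emit:
drive_tool(rows=[[0.005,0,0,0,0,0,-1],[0.006,0,0,0,0,0,-1],[0.006,0,0,0,0,0,-1],[0.006,0,0,0,0,0,-1],[0.006,0,0,0,0,0,-1]])

```text
t: 58.98
ee_pos: [0.5791, -0.1554, 0.0301]
ee_rot: [[0.061, 0.998, -0.0], [0.998, -0.061, -0.0], [-0.0, -0.0, -1.0]]
contact_force: [1.0, -1.2, 0.2]
width: -0.0002
```

Emit:
drive_tool(rows=[[0.006,0,0,0,0,0,-1],[0.006,0,0,0,0,0,-1],[0.006,0,0,0,0,0,-1],[0.006,0,0,0,0,0,-1],[0.004,0,0,0,0,0,-1]])

```text
t: 59.6
ee_pos: [0.5807, -0.1273, 0.0301]
ee_rot: [[0.061, 0.998, -0.001], [0.998, -0.061, 0.0], [0.0, -0.001, -1.0]]
contact_force: [1.3, -1.6, 0.6]
width: 0.0002
```

```bash
python3 plan.py -s8
```

```text
t 59.6 at [ 0.5807 -0.1273  0.0301] phi -3.5 w 0.0002 F [ 1.3 -1.6  0.6]
```

Remaining travel is about 17 mm. I'll go through the detent slowly.

Emit:
drive_tool(rows=[[0.003,0,0,0,0,0,-1],[0.003,0,0,0,0,0,-1],[0.003,0,0,0,0,0,-1],[0.002,0,0,0,0,0,-1],[0.002,0,0,0,0,0,-1]])

```text
t: 60.22
ee_pos: [0.581, -0.1202, 0.0301]
ee_rot: [[0.065, 0.998, -0.001], [0.998, -0.065, -0.005], [-0.005, -0.001, -1.0]]
contact_force: [0.6, -8.2, -0.8]
width: 0.0002
```

Emit:
drive_tool(rows=[[0.002,0,0,0,0,0,-1],[0.001,0,0,0,0,0,-1],[0.001,0,0,0,0,0,-1],[0.001,0,0,0,0,0,-1],[0,0,0,0,0,0,-1]])

```text
t: 60.85
ee_pos: [0.5815, -0.1124, 0.0301]
ee_rot: [[0.063, 0.998, -0.001], [0.998, -0.063, -0.003], [-0.003, -0.001, -1.0]]
contact_force: [0.5, -7.2, 0.7]
width: 0.0001
```

Emit:
drive_tool(rows=[[0.002,0,0,0,0,0,-1],[0.002,0,0,0,0,0,-1],[0.001,0,0,0,0,0,-1],[0,0,0,0,0,0,-1],[0,0,0,0,0,0,-1]])

```text
t: 61.48
ee_pos: [0.5814, -0.1124, 0.0302]
ee_rot: [[0.066, 0.998, -0.001], [0.998, -0.066, -0.007], [-0.007, -0.001, -1.0]]
contact_force: [0.1, -15.8, 0.1]
width: 0.0005
```

```bash
python3 chk.py c2 0.08 top; python3 plan.py
```

```text
61.475 [ 0.5814 -0.1124  0.0302]
P1 [585.2 -64.7] 20.6 [0.0319 0.0346 0.0381] off [ 0.6 -2. ] tilt 0.026
P2 [581.7 -19.7] 27.9 [0.0319 0.0348 0.038 ] off [-6.1 -6.8] tilt 0.008
P3 [591.7  36.2] 20.9 [0.0314 0.0347 0.0376] off [ 1.  -0.8] tilt 0.023
P4 [594.   84.8] 19.8 [0.0312 0.0347 0.0381] off [ 0.1 -2.1] tilt 0.027
well A [443.7  92.1] 24.3 [0.0149 0.0186 0.0213] off [ 7.4 -0.8] tilt 0.035
well B [428.5  34.3] 24.8 [0.0155 0.0187 0.022 ] off [-5.2 -4.8] tilt 0.058
torch ((667.902587890625, -1.9597091674804688), (155.5499267578125, 29.223995208740234), 85.83517456054688) [0.03994361 0.04418226]
t 61.52 at [ 0.5814 -0.1124  0.0302] phi -3.8 w -0.0002 F [  0.2 -15.1  -0. ]
```

The TCP stayed put while force rose to 16 N, so the carriage is at its end stop. I'll back off and inspect.

Emit:
drive_tool(rows=[[-0.01,0,0,0,0,0,-1],[-0.03,0,0,0,0,0,-1],[-0.02,0,-0.05,0,0,0,-1],[0,0,-0.06,0,0,0,-1],[0,0,-0.06,0,0,0,-1]])

```text
t: 62.15
ee_pos: [0.5781, -0.1633, 0.2013]
ee_rot: [[0.06, 0.998, -0.002], [0.998, -0.06, 0.002], [0.002, -0.002, -1.0]]
contact_force: [0.8, 0.2, 0.2]
width: 0.0003
```

Emit:
drive_tool(rows=[[0.05,-0.03,-0.06,0,0,0,-1],[0.05,-0.03,-0.03,0,0,0,-1],[0,0,0,0,0,0,-1],[0,0,0,0,0,0,-1],[0,0,0,0,0,0,-1]])

```text
t: 62.78
ee_pos: [0.5325, -0.0777, 0.2724]
ee_rot: [[0.062, 0.998, -0.003], [0.998, -0.062, 0.0], [0.0, -0.003, -1.0]]
contact_force: [-0.5, -1.2, -0.5]
width: -0.0001
```

Emit:
drive_tool(rows=[[0,0,0,0,0,0,-1],[0,0,0,0,0,0,-1],[0,0,0,0,0,0,-1],[0,0,0,0,0,0,-1],[0,0,0,0,0,0,-1]])

```text
t: 63.4
ee_pos: [0.5329, -0.0769, 0.2736]
ee_rot: [[0.061, 0.998, -0.001], [0.998, -0.061, -0.0], [-0.0, -0.001, -1.0]]
contact_force: [0.3, -0.5, -0.5]
width: -0.0001
```

```bash
python3 chk.py c3 0.08
```

```text
63.4 [ 0.5329 -0.0769  0.2736]
P1 [584.  -64.6] 20.8 [0.0327 0.0342 0.0355] off [-0.7 -1.8] tilt 0.007
P2 [587.6 -14.7] 21.4 [0.0328 0.0343 0.0356] off [-0.2 -1.8] tilt 0.008
P3 [589.8  36.7] 21.4 [0.0328 0.0343 0.0357] off [-1.  -0.3] tilt 0.003
P4 [592.   84.1] 21.1 [0.0327 0.0343 0.0358] off [-1.9 -2.8] tilt 0.014
well A [436.4  93.9] 19.0 [0.0164 0.0181 0.0194] off [0.1 1. ] tilt 0.009
well B [432.5  38.9] 19.0 [0.0165 0.0181 0.0195] off [-1.2 -0.2] tilt 0.001
torch ((666.6356201171875, -1.3298263549804688), (158.27162170410156, 30.659435272216797), 86.4222183227539) [0.03949655 0.04249722]
tab ((582.7265625, -95.5243911743164), (9.402395248413086, 49.60001754760742), 86.22480010986328)
```

View pics/c3.png

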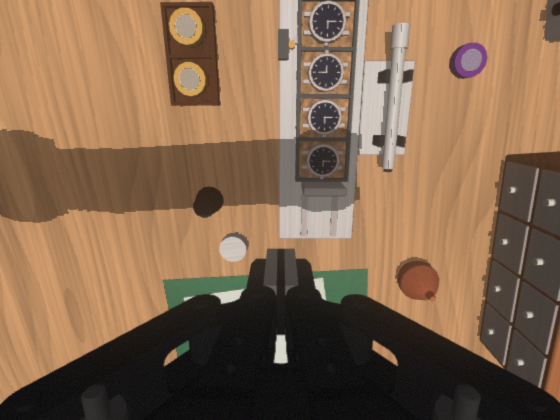

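```bash
python3 -c "
from h import *
print(sign_off())"
```

```text
the job is handed in; nothing more can be done
None
```

The inspection slide is set up and the job is handed in, at about 63 s of the 200 s allowed. Sign-off reports no verdict, so this rests on my own last checks.

**What I did**
- Drew the carriage back about 78 mm.
- Put both brass discs in the stand, one to a well.
- Pulled the torch from its clips and laid it in the saddles. Its lens end already pointed towards the camera, so it needed no turning.
- Laid all four watches dial up in their own pockets.
- Pushed the carriage home onto its end stop, where the tool stopped moving and the force rose to 16 N.

**Last checks (wrist camera, carriage home)**
- **Watches:** centres 0.5 to 3.4 mm from the pocket centres, seated, tilt 0.014 rad or less. About 1.6 mm of that comes from assuming an 80 mm stroke when the measured one was 78.4 mm.
- **Discs:** about 1 mm from the well centres, tops 18 mm up, so both are seated.
- **Torch:** down in both saddles with the lens to +y.
- **Carriage:** the tab is within 0.3 mm (along the slide) of where it stood at the start, in the detent.
- **Bystanders:** I touched none of them, and those in the last picture look unmoved; I did not measure them.

**Disagreements and slips**
- The top camera gave rougher numbers than the wrist view. Its P2 offset was about 9 mm, because the shut gripper was still in that picture.
- Early on I turned the wrist the wrong way and joint 7 reached its 2.57 rad limit. I unwound it before carrying on.
- Pressing the torch into the saddles briefly reached about 36 N at the wrist.

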